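Draw a circuit board from the rack, lean it, regrasp and lay it in the tray

ROBOT

A 6-joint arm with a two-finger parallel gripper is mounted at the origin on a cart in front of the work surface, level with it; the furniture and walls round the work are solid. World frame = base frame: x ahead of the robot, y to its left, z up, the work surface at z = 0. Lengths are in m, angles in rad, forces in N, time in s.
With the tool pointing down it reaches from about 0.35 to 0.85 m from the base axis. Payload 8.1 kg.
Tool frame: the origin (TCP) lies at the centre of the arm's flange, where the gripper is bolted on; the fingertips stand 186 mm ahead of it and the grasp point (between the pads) lies 167 mm ahead of it; z points along the fingers, y is the line along which they close (so a half turn about z gives the same grasp; the last joint's range is limited). The gripper opens to 93 mm and grips with 3 to 60 N. Pads are 15 mm wide; open, the fingers measure 128 mm over their backs; the gripper's body (75 mm by 188 mm) begins 65 mm behind the grasp point.
Start: joints at [-1.21, 0.13, 1.488, -0, 1.523, -0.085], TCP at [0.259, -0.541, 0.405] pointing down, gripper open.
Joint ranges: [-2.96, 2.96], [-0.89, 2.26], [0.02, 2.5], [-1.34, 4.48], [0, 2.73], [-2.66, 2.66]. Speed limits (rad/s): [2.39, 2.39, 2.79, 3.14, 3.14, 3.14].

INTERFACE

Orientations are given as a rotation vector (axis times angle).
In Python, from plant import robot gives the robot as it stands.
- The arm moves only by the tool apply_moves, never from a script. Its argument "series" is a list of rows, each a list of 2 entries, a list of its own where there are three numbers: the shift along the tool's x, y, z in mm, then the turn, a rotation vector about the tool's x, y, z in rad. A call has 1 to 12 rows; each row shifts and turns the commanded pose from where the row before left it, along the tool's axes as they then stand; what a row does not reach is not made up. A row lasts 1/12 s, in which the tool goes at most 41.7 mm and 7.16 degrees, less where a joint would pass 70% of its speed; a pose out of reach is approached as far as the arm can. A call is refused whole if a number of a shift passes 41.7 or a number of a turn 0.125, either way. A call with a gripper value outside its range is refused whole. "claw" is the opening, from 0 (shut) to 1 (fully open), set as the call begins (left out, the last holds). The fingers move at their own pace and stop on an object; "newtons" is the grip in N (left out, the last holds). Time passes only in rows, so rows that do not move let the fingers close. It gives the time, the measured TCP pose, the force, the opening and the grip force at its end, in the units of the state.
- robot.read_state(): the state, without advancing time (a new reading comes with each control period).
- robot.read_camera(name): name is "side" or "top"; returns (picture, depth): 384x512x3 uint8, blue, green, red; 384x512 float32, m along the optical axis (not along the pixel's ray), 0 where there is no reading.
- robot.calibration(name): a dict with "fx", "fy", "cx", "cy" (pixels), "extrinsics" (4x4, takes a point from world to camera coordinates). Camera axes: x right, y down, z forward; pixel columns grow to the right and rows downward; lengths in m; the calibration is good to about 2 mm. A picture is of the moment at which its call begins. calibration takes no time and is no camera call.
- robot.close_job(): hands the job in; it is judged then, once.
The state is a dict: "t": time; "q": joint angles; "dq": joint speeds; "joint_torque": joint torques, N m; "tool_pos": TCP position; "orientation": TCP orientation; "force": force on the tool from outside, world axes, zero at the start; "wrist_torque": the same for the moment, N m; "opening": finger opening in m; "gripper_force": force on a finger pad.
Only numpy, scipy, OpenCV 4.12 (cv2) and the standard library are available. Lean on these libraries where they do the work, as an engineer would, in place of code of your own. Each camera call takes 0.05 s, during which the arm holds its last target. There are 200 camera calls.

TASK

Draw the circuit board with parts on it up out of its slot in the black rack, set it leaning on the sloping rest, lower long edge against the lip and parts facing outward, and let go of it there. Then take it again and lay it flat in the black tray, parts upward, inside the rim and down on its ledges. Do not force it, leave the blank panel standing in the rack, and leave the multimeter and the white charger where they are.

Things in the scene. Friction and masses are not known exactly. Their poses are not given: they have to be found in the camera images.
- board_mid (a point): Centre of the laminate of the circuit board with parts: 100 mm along y, 60 along x, 2 thick, 90 g; z points out of the side with the parts. At the start it stands in a slot of the rack on its long edge x = +30 mm: x down, y along the rack's x, parts to the rack's -y; with play it may lean a few degrees. Mass centre x +5, y +14, z +8 mm.
- board_edge (a point): Point on the board's upper long edge (as it stands at the start), 12 mm to the board's +y of the middle, axes as the board's. It can be pinched here across the 2 mm laminate: pinch 8 mm deep, where only flat resistors lie; the taller parts begin beyond.
- board_transformer (a point): Centre of the board's transformer (black and yellow block), axes as the board's; 15 mm out from the laminate's centre plane. It is 22 mm wide along x, 19 along y, and reaches from 6 to 24 mm out (its core, 13 wide along x and 26 along y, to 29 mm). Fingers can go down on its two x sides (the small parts there give way); another solid part 20 mm high stands 10 mm from it on the +y side.
- rack: Fixed black rack, 122 x 96 x 55 mm, origin under its centre. Two slots along its x, at y = +28 and -28 mm, slot floors 12 mm up. Grooves 5 mm wide in the two end walls, up to 52 mm, hold only the last 3 to 5 mm of a board's ends; its upper edge, 72 mm up, is free between them.
- rest: Fixed aluminium rest, 118 x 76 x 51 mm, origin under its centre. Slope of 45 degrees facing up and to its -y. A board's lower long edge goes along y -26, z 30 mm on a lip of two tabs 5 mm high (26 to 48 mm from the middle); its back lies on two rails at x +-45 mm that end 42 mm up the slope, so its upper 18 mm stand out free. Seated, board_mid is at x 0, y -5.5, z 52 mm.
- tray: Fixed shallow black tray, 122 x 82 x 13 mm, long along its x, origin under its centre. Inside the rim 110 x 70 mm; ledges 15 mm wide and 8 mm up at both short sides carry the board's ends, so a seated board_mid is 9 mm above the origin. The board may lie either way round.
- panel_mid (a point): Centre of the plain blank panel, 100 x 3 x 58 mm (x, y, z), which stands upright in the rack's other slot; z up. It must stay.
- multimeter: Orange and black hand multimeter, about 146 x 74 x 45 mm, lying right of the rack: a bystander. Origin: underside.
- charger: White USB charger, about 38 x 57 x 27 mm, lying behind the rest: a bystander. Origin: underside.
Mind the look-alikes: they are no part of the job. What is shaped like the part that bears panel_mid but blue is not meant.

How it is judged:
By the outcome, as a careful person would: the job done as asked, in the order asked, and still so for the second after the job is handed in, with the robot touching nothing.
It also fails if it takes over 72 s, if anything falls off the work surface, if the arm or the gripper's body presses on something with over 40 N, if the wrist force passes 120 N, or if a joint passes its speed limit or range.

## Working session

There is one attempt and no reset: what is moved stays moved. The work goes in short steps, Python scripts to look and compute and a tool call to move; the robot and the scene stay as the last step left them, time stands still between calls to the robot, and variables do not carry over. Pictures are saved under pics/ and viewed, at most 10 in all, crops included, and the job is handed in when it is done.

Besides the shell and the picture viewer there is one more tool, called after ">>>" by a JSON object that holds its "method" and its "body", one argument or row to a line. apply_moves: Moves the arm, as the interface text tells. Its arguments: {"type":"object","properties":{"series":{"type":"array"},"claw":{"type":"number"},"newtons":{"type":"number"}},"required":["series"]}

```bash
mkdir -p pics; ls
cat > h.py <<'E'
import numpy as np, cv2
from scipy.spatial.transform import Rotation as R
from plant import robot
def pts(name, depth):
    c=robot.calibration(name); E=np.linalg.inv(np.array(c["extrinsics"]))
    v,u=np.mgrid[0:depth.shape[0],0:depth.shape[1]]
    P=np.stack([(u-c["cx"])/c["fx"]*depth,(v-c["cy"])/c["fy"]*depth,depth],-1)
    return P@E[:3,:3].T+E[:3,3]
def look(name,tag):
    p,d=robot.read_camera(name); np.savez(f"{tag}.npz",p=p,d=d,P=pts(name,d)); return p,d
E
python3 - <<'E'
from h import *
for n in("top","side"):
    p,d=look(n,n+"0"); cv2.imwrite(f"pics/{n}0.png",cv2.resize(p,(768,576)))
    c=robot.calibration(n);E=np.linalg.inv(np.array(c["extrinsics"]));print(n,c["fx"],c["cx"],c["cy"],E.round(3).tolist())
s=robot.read_state();print({k:np.round(s[k],3) for k in s})
E
```

```text
pics
top 470.39881132128426 252.55550406500228 195.11281117574237 [[-0.007, -0.997, 0.072, 0.436], [-1.0, 0.006, -0.011, -0.018], [0.011, -0.072, -0.997, 1.624], [0.0, 0.0, 0.0, 1.0]]
side 479.4719105614072 255.5308104538385 197.5635524279107 [[-0.999, -0.034, 0.035, 0.476], [-0.045, 0.358, -0.933, 1.424], [0.019, -0.933, -0.359, 0.65], [0.0, 0.0, 0.0, 1.0]]
{'t': np.float64(0.1), 'q': array([-1.21 ,  0.131,  1.489, -0.   ,  1.523, -0.085]), 'dq': array([-0.001, -0.001, -0.002, -0.001, -0.001, -0.002]), 'joint_torque': array([ 1.0000e-03, -5.6134e+01, -4.9309e+01,  7.7000e-02,  2.9000e-02,
       -0.0000e+00]), 'tool_pos': array([ 0.259, -0.541,  0.404]), 'orientation': array([-3.062, -0.694,  0.   ]), 'force': array([-0.224, -0.979, -0.084]), 'wrist_torque': array([0.004, 0.018, 0.048]), 'gripper_force': np.float64(0.0), 'opening': np.float64(0.093)}
```

View pics/top0.png

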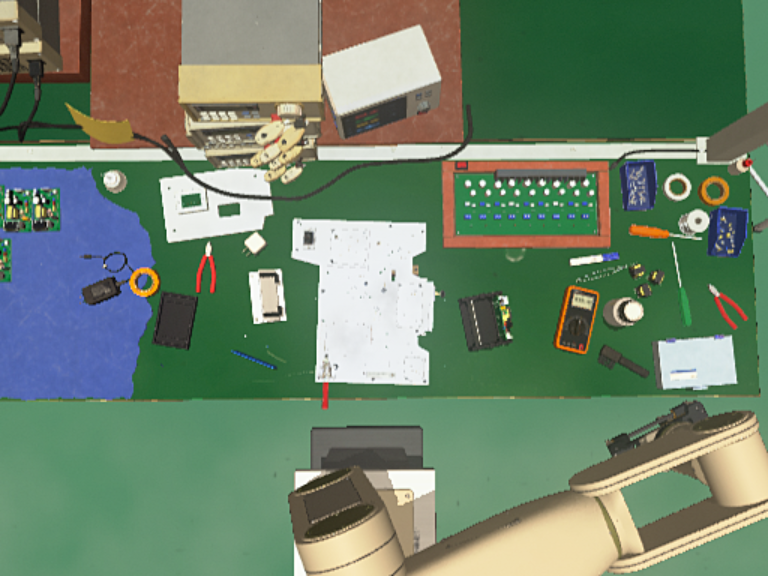

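View pics/side0.png

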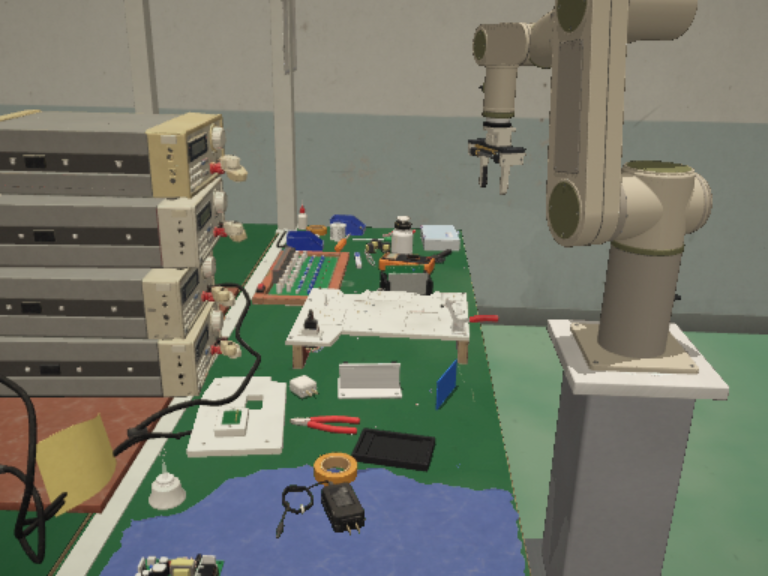

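The top view shows the rack at (485,320) with the board's parts on its right side, the rest at (268,296) and the tray at (175,320). The multimeter is at (577,320) and the charger at (254,243). A raised white plate lies between rack and rest.

Run:
```python
from h import *
t=np.load("top0.npz"); p,P=t["p"],t["P"]
def crop(u,v,w=24,k=8):
    a=cv2.resize(p[v-w:v+w,u-w:u+w],None,fx=k,fy=k,interpolation=cv2.INTER_CUBIC)
    z=np.clip(P[v-w:v+w,u-w:u+w,2]*1000*2.5,0,255).astype(np.uint8)
    b=cv2.applyColorMap(cv2.resize(z,None,fx=k,fy=k,interpolation=cv2.INTER_NEAREST),cv2.COLORMAP_JET)
    return np.vstack([a,b])
im=np.hstack([crop(323,213,24,5),crop(178,197,24,5),crop(117,213,24,5)])
cv2.imwrite("pics/c1.png",im);print(im.shape)
for n,(u,v) in dict(rack=(323,213),rest=(178,197),tray=(117,213)).items():
    print(n,P[v,u].round(3))
def dump(u0,u1,v0,v1,s=1):
    print((P[v0:v1:s,u0:u1:1,2]*1000).round().astype(int))
np.set_printoptions(linewidth=250)
print("rack rows");dump(303,345,192,236,4)
print("rest");dump(164,194,176,218,4)
print("tray");dump(99,134,192,236,5)
```

```text
(480, 720, 3)
rack [ 0.49  -0.278  0.007]
rest [0.545 0.215 0.047]
tray [0.495 0.429 0.008]
rack rows
[[   4    2   -3   -3    3    2    1   -2   -6    1    5    6    0   -3    0    4    6    3   -3   -3    4    2   -1   -3   -4    2    1    3    0    2    2   -2   -4    4   -2    3   -1   -3    4    1    1   10]
 [   1    4    1    4   -3    4    1    0    0   -2   -2   -5    3    4    1   -3   56   60   58   51   51   49   52   56   50   54   52   56   51   52   49    1   -2    0    1    1   -2   -2    0    3    6   -1]
 [   3   -4    3   21   26   53   47   54   52   50   56   53   53   13    6   12    5    6    4   13   11    6    4    7    8   16   35   49   59   80   56   55   58   55   53   58    0    3    4   -3   -2   -1]
 [  -3   -3   -1    2    8   10   10    4   15   18   46   73   66    8    6    9    9   10    6    1   14    5 1624   17    5   12   14   36   46   69   26    9   -2    0    0    2   -2    2    2    1   -1   -2]
 [  -3    9   -1    6   12    9    7    9    1   15   19   50   66    2   10    7   13   10   11    0   10   15    9    7    9   12   11   20   43
[... 3942 characters left out ...]
   1    0   13   12   11    3    0    7    2   -2    9    4    6    1    6    4    2    0    5    8    2    4    0    7    7    2   19    2    5    6   -2    5   -3]
 [   5    2   -1    1   14   10    9    2    5    3    4   -2    5    9    7    2    0    8    8   -4    4   -2    5    6   12    3   16   13   10   -2   -5    3   -2   -2    2]
 [   4    9    1   12   15    7   11    6    6    7    7    6   13   10   19   11   11   11    7    7   13    8    8   10    5   20   11    9    8    2   -2   -1    3    0    3]
 [  -1    0    4    2   -5    5   -5    0    4    7    3    6    2    3    5    4    3   -9   -3    0   15   11   19    4   17   14    9   -3    1    1    2    4    1    2    1]]
```

View pics/c1.png

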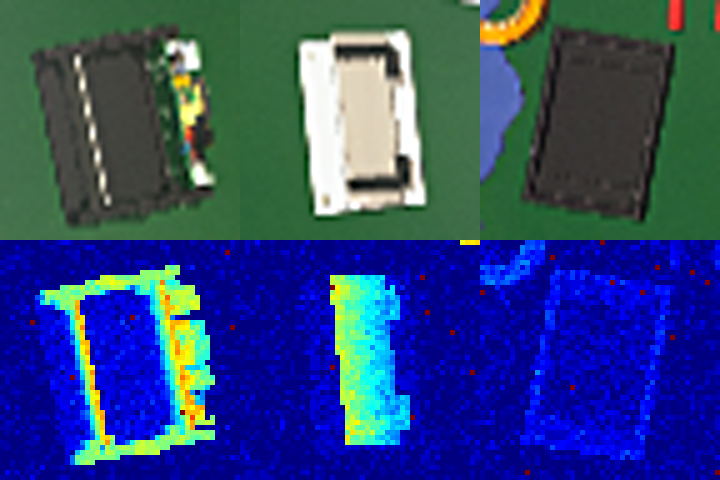

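The crops show the rack with the panel as a light line in the left slot and the board in the right slot, parts toward world -y. The rest is high at +y with its lip on the -y side, and the tray is flat. I'll fit outlines next.

```bash
cat >> h.py <<'E'
def cast(name,uv,h):
    c=robot.calibration(name); E=np.linalg.inv(np.array(c["extrinsics"]))
    uv=np.asarray(uv,float).reshape(-1,2)
    d=np.stack([(uv[:,0]-c["cx"])/c["fx"],(uv[:,1]-c["cy"])/c["fy"],np.ones(len(uv))],-1)@E[:3,:3].T
    return E[:3,3]+d*((h-E[2,3])/d[:,2])[:,None]
def rect(name,mask,h,off=(0,0)):
    m=cv2.resize(mask.astype(np.uint8)*255,None,fx=4,fy=4,interpolation=cv2.INTER_CUBIC)
    cs,_=cv2.findContours((m>127).astype(np.uint8),cv2.RETR_EXTERNAL,cv2.CHAIN_APPROX_NONE)
    c=max(cs,key=cv2.contourArea).reshape(-1,2)
    uv=(c+.5)/4-.5+np.array(off)
    X=cast(name,uv,h)[:,:2]*1000
    (cx,cy),(w,l),a=cv2.minAreaRect(X.astype(np.float32))
    return np.round([cx,cy,w,l,a],1),X
E
python3 - <<'E'
from h import *
t=np.load("top0.npz"); p,P=t["p"].astype(int),t["P"]
s=p.sum(2); hsv=cv2.cvtColor(t["p"],cv2.COLOR_BGR2HSV)
def sub(u0,u1,v0,v1): return np.s_[v0:v1,u0:u1]
dark=(hsv[...,1]<90)&(hsv[...,2]<110)
# tray
S=sub(97,137,188,238); print("tray rim",rect("top",dark[S],.013,(97,188))[0], "at 0",rect("top",dark[S],0,(97,188))[0])
# rack dark incl. low base left; end walls by height
S=sub(300,346,188,238); print("rack dark z55",rect("top",dark[S],.055,(300,188))[0])
Q=P[S].reshape(-1,3)*1000; C=p[S].reshape(-1,3)
w=Q[(Q[:,2]>46)&(Q[:,2]<62)]; print("endwalls box",cv2.minAreaRect(w[:,:2].astype(np.float32)))
# panel bright line
br=(s[S]>330)&(np.arange(300,346)[None,:]<325); v,u=np.nonzero(br); X=cast("top",np.c_[u+300,v+188],.07)*1000
print("panel",len(X),X.mean(0).round(1),cv2.fitLine(X[:,:2].astype(np.float32),cv2.DIST_HUBER,0,.01,.01).ravel().round(3),"ends",X[np.argmin(X[:,0]),:2].round(),X[np.argmax(X[:,0]),:2].round())
# rest
br=(hsv[...,1]<70)&(hsv[...,2]>150); S=sub(158,200,172,222)
r,X=rect("top",br[S],.0,(158,172));print("rest bright z0",r)
T=P[S].reshape(-1,3)*1000; T=T[(T[:,2]>22)&(T[:,2]<75)];print("rest slope box",cv2.minAreaRect(T[:,:2].astype(np.float32)))
A=np.c_[T[:,:2],np.ones(len(T))];k=np.linalg.lstsq(A,T[:,2],rcond=None)[0];print("plane",k.round(3),T.mean(0).round(1))
E=np.vstack([" ".join(f"{x:3d}" for x in hsv[v,160:200,2]) for v in range(176,220,3)]).ravel()
print("\n".join(E))
E
```

```text
tray rim [494.6 430.1  87.1 125.1  80.4] at 0 [495.1 433.7  87.8 126.1  80.4]
rack dark z55 [ 487.  -269.5  125.5  102.9   10.9]
endwalls box ((487.5449523925781, -279.79632568359375), (121.16705322265625, 100.92977142333984), 9.911186218261719)
panel 30 [ 482.9 -247.3   70. ] [ 9.83000e-01  1.81000e-01  4.82733e+02 -2.47361e+02] ends [ 435. -257.] [ 531. -239.]
rest bright z0 [549.2 222.7 123.6  78.5   6. ]
rest slope box ((567.1701049804688, 204.46876525878906), (77.74510955810547, 154.9307403564453), 70.0620346069336)
plane [ 2.5000e-02  3.6000e-01 -4.7152e+01] [548.7 210.7  42.7]
106 103 106 106 107 105 107 106 105 105 107 105 108 107 107 105 107 107 108 107 106 107 107 107 108 108 109 108 111 109 110 109 109 111 110 110 108 110 111 111
104 104 105 107 105 104 104 102 103 103 101  97 131 142 143 143 144 144 142 143 143 142 140 172 173 211 220 113 101 109 108 111 108 110 110 111 109 110 110 110
104 105 106 104  99 106 255 255 255 255 255 255 214  50  57  47  48  47  49  51  37  37  37  46 119 253 255 255 107 104 109 109 109 111 111 111 111 111 111 110
106 104 104 103 100  80 255 2
[... 1190 characters left out ...]
  72  51  56 204 255  81 105 112 111 111 111 111 111 113 110
103 102 103 102 103 102 101  85 214 255 252 250 250 254 246 113  19  27  29  30  32  34  36  35  39  41  49  52 198 255 173 102 108 109 110 109 112 112 110 112
102 102 101 102 104 101 102  98  85 255 227 197 255 252 255 246 236 240 248 247 237 237 243 235 240 242 154 255 255 255 255 114 104 110 109 111 111 111 111 110
103 100 101 103 103 101 102 100  87 255 255 255 255 196 132 104  92  93  57  66  70  72  72 103 104 105 105 105 102 105 106 108 107 108 110 108 109 108 107 109
101 103 101 101 102 105 103 102 102 104 101 102 103 104 103 101 104 104 104 105 104 105 105 107 107 105 106 106 106 110 106 108 107 107 106 109 108 109 109 108
```

Run:
```python
from h import *
t=np.load("top0.npz"); p,P=t["p"],t["P"]
def toF(X,o,yaw):
    a=np.radians(yaw);D=X[:,:2]*1000-np.array(o);return np.c_[D[:,0]*np.cos(a)+D[:,1]*np.sin(a),-D[:,0]*np.sin(a)+D[:,1]*np.cos(a)]
Z=P[...,2]
# board edge in rack frame: per row first column with z>57 from left, in the right part
F=toF(P.reshape(-1,3),(488,-276),10.2).reshape(384,512,2)
b=(np.abs(F[...,0])<48)&(F[...,1]<-5)&(F[...,1]>-70)
pr=[]
for y in range(-60,-5,2):
    m=b&(np.abs(F[...,1]-y)<1.2)&(Z<.2); pr.append((y,round(float(np.median(Z[m])*1000)),round(float(np.percentile(Z[m],80)*1000)),m.sum()))
print("board profile y:z50,z80",[(a,b_,c) for a,b_,c,_ in pr])
m=(np.abs(F[...,0])<48)&(np.abs(F[...,1]-28)<14)
print("panel profile",[(y,round(float(np.median(Z[m&(abs(F[...,1]-y)<1.2)])*1000))) for y in range(15,43,2)])
for v in range(196,230,4): print(v,[tuple(p[v,u]) for u in range(328,342)])
F=toF(P.reshape(-1,3),(549,222),6).reshape(384,512,2)
print("rest profile",[(y,round(float(np.median(Z[(abs(F[...,0])<40)&(abs(F[...,1]-y)<1.2)])*1000)),round(float(np.median(Z[(abs(abs(F[...,0])-46)<4)&(abs(F[...,1]-y)<1.2)])*1000))) for y in range(-44,44,3)])
m=(Z>.025)&(Z<.08)&(abs(F[...,1])<40)&(abs(F[...,0])<80);print("rest high x-range",np.percentile(F[m][:,0],[0,2,98,100]).round(1))
```

```text
board profile y:z50,z80 [(-60, 1, 3), (-58, 0, 4), (-56, 1, 4), (-54, 41, 43), (-52, 44, 50), (-50, 45, 54), (-48, 50, 52), (-46, 48, 55), (-44, 50, 56), (-42, 53, 58), (-40, 56, 59), (-38, 57, 63), (-36, 62, 64), (-34, 60, 68), (-32, 66, 70), (-30, 71, 73), (-28, 58, 71), (-26, 33, 49), (-24, 12, 15), (-22, 11, 14), (-20, 8, 11), (-18, 10, 14), (-16, 9, 14), (-14, 8, 11), (-12, 8, 11), (-10, 9, 12), (-8, 10, 14), (-6, 9, 11)]
  return _methods._mean(a, axis=axis, dtype=dtype,
  ret = ret.dtype.type(ret / rcount)
Traceback (most recent call last):
ValueError: cannot convert float NaN to integer
```

>>> {"method": "apply_moves", "body": {
  "series": [
    [[-20,0,-10],[0.05,0.03,0.06]],
    [[-20,0,-10],[0.05,0.03,0.06]],
    [[-20,0,-10],[0.05,0.03,0.06]],
    [[-20,0,0],[0.05,-0.08,0.06]],
    [[-20,20,0],[-0.1,-0.03,-0.06]]
  ],
  "claw": 0.45
}}

```text
t: 0.52
tool_pos: [0.1668, -0.5934, 0.4273]
orientation: [-2.999, -0.41, 0.081]
force: [1.4, -1.5, -0.8]
opening: 0.0642
gripper_force: 0.0
```

Run:
```python
from h import *
s=robot.read_state();print(s["t"],np.round(s["q"],3).tolist(),np.round(s["tool_pos"],4),np.round(s["orientation"],4).tolist(),s["opening"])
q=s["q"];r=R.from_euler
for sg in(1,-1):
    M=r('z',q[0])*r('y',q[1]+q[2])*r('z',sg*q[3])*r('y',q[4])*r('z',q[5]+np.pi/2)
    print(sg,(M.inv()*R.from_rotvec(s["orientation"])).magnitude())
```

```text
0.5167 [-1.366, 0.229, 1.34, -0.046, 1.69, -0.069] [ 0.1668 -0.5934  0.4273] [-2.9988, -0.4097, 0.0814] 0.06416617292248816
1 9.5301003392795e-16
-1 0.09182465069224661
```

```bash
cat >> h.py <<'E'
def oik(Rm,q1,s):
    M=(R.from_euler('y',-s)*R.from_euler('z',-q1)*Rm*R.from_euler('z',-np.pi/2))
    return M.as_euler('ZYZ')
def frame(yaw): return R.from_euler('z',yaw,degrees=True)
def tool(z,x):
    z=np.array(z,float);x=np.array(x,float);z/=np.linalg.norm(z);x-=z*(x@z);x/=np.linalg.norm(x)
    return R.from_matrix(np.c_[x,np.cross(z,x),z])
DN=tool([0,0,-1],[1,0,0]); B=tool([0,-1,-1],[1,0,0]); C=tool([0,1,-1],[1,0,0])
def plan(Rt,g,n,s=None,depth=.167):
    """rows of n equal twists to bring the point depth ahead of TCP to g with orientation Rt"""
    from scipy.linalg import logm,expm
    s=s or robot.read_state(); T0=np.eye(4);T0[:3,:3]=R.from_rotvec(s["orientation"]).as_matrix();T0[:3,3]=s["tool_pos"]
    T1=np.eye(4);T1[:3,:3]=Rt.as_matrix();T1[:3,3]=np.array(g)-depth*Rt.as_matrix()[:,2]
    D=np.linalg.inv(T0)@T1; d=expm(np.real(logm(D))/n)
    print("n",n,"shift",(d[:3,3]*1000).round(1).tolist(),"turn",R.from_matrix(d[:3,:3]).as_rotvec().round(4).tolist(),"| total",(D[:3,3]*1000).round(1),R.from_matrix(D[:3,:3]).as_rotvec().round(3))
E
python3 - <<'E'
from h import *
t=np.load("top0.npz");P=t["P"];Z=P[...,2]
for v in (170,180,190,200,210,220,230): print(v,P[v,215,0].round(3),"plate z",np.median(Z[v,215:250]).round(3),"left y",[P[v,u,1].round(3) for u in range(190,225) if .03<Z[v,u]<.3][:1], "max",np.percentile(Z[v,195:300],99).round(3))
F=R.from_euler('z',-6,degrees=True).apply(P.reshape(-1,3)-[.549,.222,0]).reshape(384,512,3)*1000
def pf(lo,hi): 
    o=[]
    for y in range(-42,43,4):
        m=(abs(F[...,0])>lo)&(abs(F[...,0])<hi)&(abs(F[...,1]-y)<2.2)&(Z<.2)
        o.append((y,round(float(np.median(F[m][:,2]))) if m.any() else None))
    return o
print("rest mid",pf(0,24));print("rest tabs",pf(28,46))
m=(Z>.025)&(Z<.08)&(abs(F[...,1])<40)&(abs(F[...,0])<80);print("x-range",np.percentile(F[m][:,0],[0,2,98,100]).round(1))
fl=R.from_euler('z',np.pi)
for n,(Rm,yaw,q1) in dict(A=(DN,10.2,-.63),B=(B,6,.4),C=(C,6,.2),D=(DN,-9.6,.63)).items():
    for f in (R.identity(),fl): print(n,[oik(frame(yaw)*Rm*f,q1,s).round(2).tolist() for s in(1.3,1.8)])
E
```

```text
170 0.634 plate z 0.064 left y [np.float64(0.16)] max 0.071
180 0.601 plate z 0.065 left y [np.float64(0.096)] max 0.073
190 0.567 plate z 0.064 left y [np.float64(0.099)] max 0.071
200 0.533 plate z 0.066 left y [np.float64(0.1)] max 0.072
210 0.5 plate z 0.065 left y [np.float64(0.1)] max 0.071
220 0.467 plate z 0.063 left y [np.float64(0.103)] max 0.071
230 0.434 plate z 0.062 left y [np.float64(0.103)] max 0.07
rest mid [(-42, 1), (-38, 3), (-34, 7), (-30, 6), (-26, 7), (-22, 26), (-18, 33), (-14, 37), (-10, 40), (-6, 44), (-2, 49), (2, 52), (6, 54), (10, 53), (14, None), (18, 5), (22, 6), (26, 4), (30, 6), (34, 6), (38, 1), (42, 1)]
rest tabs [(-42, 3), (-38, 1), (-34, 7), (-30, 31), (-26, 27), (-22, 32), (-18, 37), (-14, 38), (-10, 43), (-6, 48), (-2, 49), (2, 55), (6, 56), (10, 54), (14, 9), (18, 7), (22, 5), (26, 4), (30, 4), (34, 7), (38, 3), (42, 2)]
x-range [-59.4 -57.4  53.3  54.3]
A [[-0.0, 1.84, 0.76], [-0.0, 1.34, 0.76]]
A [[-0.0, 1.84, -2.38], [0.0, 1.34, -2.38]]
B [[-0.82, 1.97, 1.58], [-0.74, 1.61, 1.94]]
B [[-0.82, 1.97, -1.56], [-0.74, 1.61, -1.2]]
C [[0.79, 1.7, 1.83], [0.81, 1.34, 1.47]]
C [[0.79, 1.7, -1.31], [0.81, 1.34, -1.67]]
D [[0.0, 1.84, 2.37], [0.0, 1.34, 2.37]]
D [[0.0, 1.84, -0.77], [0.0, 1.34, -0.77]]
```

Run:
```python
from h import *
plan(frame(10.2)*DN,[.505,-.303,.120],14,depth=.186)
```

```text
n 14 shift [28.4, -14.2, 9.0] turn [-0.0084, 0.0031, 0.0067] | total [ 408.4 -174.1  127.8] [-0.118  0.043  0.093]
```

>>> {"method": "apply_moves", "body": {
  "series": [
    [[28.4,-14.2,9],[-0.0084,0.0031,0.0067]],
    [[28.4,-14.2,9],[-0.0084,0.0031,0.0067]],
    [[28.4,-14.2,9],[-0.0084,0.0031,0.0067]],
    [[28.4,-14.2,9],[-0.0084,0.0031,0.0067]],
    [[28.4,-14.2,9],[-0.0084,0.0031,0.0067]],
    [[28.4,-14.2,9],[-0.0084,0.0031,0.0067]],
    [[28.4,-14.2,9],[-0.0084,0.0031,0.0067]],
    [[28.4,-14.2,9],[-0.0084,0.0031,0.0067]],
    [[28.4,-14.2,9],[-0.0084,0.0031,0.0067]],
    [[28.4,-14.2,9],[-0.0084,0.0031,0.0067]],
    [[28.4,-14.2,9],[-0.0084,0.0031,0.0067]],
    [[28.4,-14.2,9],[-0.0084,0.0031,0.0067]]
  ],
  "claw": 0.4
}}

```text
t: 1.52
tool_pos: [0.4559, -0.3403, 0.3232]
orientation: [-3.118, -0.307, 0.004]
force: [-0.3, -0.6, -0.8]
opening: 0.037
gripper_force: 0.0
```

>>> {"method": "apply_moves", "body": {
  "series": [
    [[28.4,-14.2,9],[-0.0084,0.0031,0.0067]],
    [[28.4,-14.2,9],[-0.0084,0.0031,0.0067]],
    [[0,0,0],[0,0,0]],
    [[0,0,0],[0,0,0]]
  ]
}}

```text
t: 1.85
tool_pos: [0.5059, -0.3012, 0.3047]
orientation: [3.121, 0.291, 0.005]
force: [-1.0, 0.3, -0.6]
opening: 0.0372
gripper_force: 0.0
```

Run:
```python
from h import *
s=robot.read_state();print(s["t"],np.round(s["q"],3).tolist(),np.round(s["tool_pos"],4),s["opening"],s["force"])
plan(frame(10.2)*DN,[.505,-.303,.120],2,depth=.186)
ps=[]
for n in("top","side"):
    p,d=look(n,n+"1"); ps.append(p)
c=robot.calibration("side")
a=cv2.resize(ps[0][150:250,270:390],None,fx=4,fy=4,interpolation=cv2.INTER_CUBIC)
b=cv2.resize(ps[1][100:240,230:330],(286,400),interpolation=cv2.INTER_CUBIC)
cv2.imwrite("pics/a1.png",np.hstack([a,b]))
```

```text
1.85 [-0.623, 0.165, 1.636, -0.003, 1.334, 0.762] [ 0.5059 -0.3012  0.3047] 0.037201738565416954 [-1.03355271  0.31656229 -0.62235122]
n 2 shift [-0.6, 0.8, -0.7] turn [0.0034, -0.0014, 0.0041] | total [-1.2  1.6 -1.3] [ 0.007 -0.003  0.008]
```

View pics/a1.png

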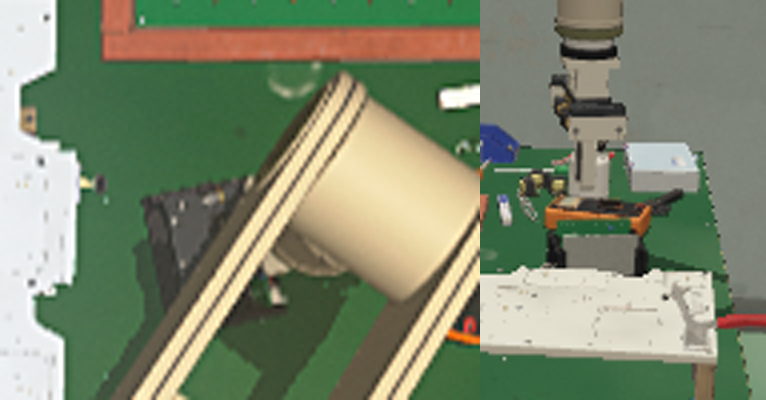

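>>> {"method": "apply_moves", "body": {
  "series": [
    [[-0.6,0.8,14],[0.003,-0.0014,0.004]],
    [[-0.6,0.8,14],[0.003,-0.0014,0.004]],
    [[0,0,14],[0,0,0]],
    [[0,0,12.7],[0,0,0]],
    [[0,0,0],[0,0,0]],
    [[0,0,0],[0,0,0]]
  ]
}}

```text
t: 2.45
tool_pos: [0.5036, -0.3048, 0.2495]
orientation: [3.129, 0.273, -0.001]
force: [-0.1, -0.1, 1.0]
opening: 0.0373
gripper_force: 0.0
```

>>> {"method": "apply_moves", "body": {
  "series": [
    [[0,0,0],[0,0,0]],
    [[0,0,0],[0,0,0]],
    [[0,0,0],[0,0,0]],
    [[0,0,0],[0,0,0]]
  ],
  "claw": 0.0,
  "newtons": 6
}}

```text
t: 2.78
tool_pos: [0.5049, -0.305, 0.2523]
orientation: [3.126, 0.275, 0.005]
force: [0.4, -0.1, -0.0]
opening: 0.015
gripper_force: 0.0
```

Run:
```python
from h import *
s=robot.read_state();print({k:np.round(s[k],4).tolist() for k in s})
```

```text
{'t': 2.7833, 'q': [-0.6301, 0.2232, 1.6713, -0.0005, 1.2425, 0.7656], 'dq': [0.0004, 0.0021, 0.0038, -0.0, 0.0008, 0.0012], 'joint_torque': [-0.0625, -56.6956, -45.2355, 0.0565, -0.0709, 0.0], 'tool_pos': [0.5049, -0.305, 0.2523], 'orientation': [3.1262, 0.2745, 0.005], 'force': [0.4199, -0.0718, -0.0186], 'wrist_torque': [-0.0184, -0.0077, -0.0035], 'gripper_force': 0.0, 'opening': 0.015}
```

>>> {"method": "apply_moves", "body": {
  "series": [
    [[0,0,0],[0,0,0]],
    [[0,0,0],[0,0,0]],
    [[0,0,0],[0,0,0]],
    [[0,0,0],[0,0,0]]
  ]
}}

```text
t: 3.12
tool_pos: [0.5047, -0.3038, 0.2517]
orientation: [3.129, 0.275, 0.003]
force: [-2.6, 6.7, 5.4]
opening: 0.0025
gripper_force: 6.2
```

Run:
```python
from h import *
s=robot.read_state();print({k:np.round(s[k],4).tolist() for k in s})
```

```text
{'t': 3.1167, 'q': [-0.6292, 0.2233, 1.6723, 0.0011, 1.2443, 0.7656], 'dq': [0.0015, -0.001, 0.0003, 0.0008, 0.0, -0.0001], 'joint_torque': [-2.8717, -54.9688, -45.7481, -1.4859, -2.0008, 0.0176], 'tool_pos': [0.5047, -0.3038, 0.2517], 'orientation': [3.1292, 0.2754, 0.003], 'force': [-2.5579, 6.7446, 5.3617], 'wrist_torque': [1.2599, 0.36, 0.0258], 'gripper_force': 6.2478, 'opening': 0.0025}
```

>>> {"method": "apply_moves", "body": {
  "series": [
    [[0,-1.2,0],[0,0,0]],
    [[0,0,0],[0,0,0]],
    [[0,0,0],[0,0,0]]
  ],
  "newtons": 20
}}

```text
t: 3.37
tool_pos: [0.5046, -0.3033, 0.2518]
orientation: [3.127, 0.275, 0.004]
force: [-1.2, 5.0, 4.8]
opening: 0.0017
gripper_force: 20.3
```

>>> {"method": "apply_moves", "body": {
  "series": [
    [[0,-1.5,0],[0,0,0]],
    [[0,0,-3],[0,0,0]],
    [[0,0,-4],[0,0,0]],
    [[0,0,-4],[0,0,0]],
    [[0,0,0],[0,0,0]]
  ],
  "newtons": 25
}}

```text
t: 3.78
tool_pos: [0.5042, -0.3024, 0.2632]
orientation: [3.126, 0.274, 0.004]
force: [-1.5, 1.3, -0.4]
opening: 0.0017
gripper_force: 25.0
```

Run:
```python
from h import *
s=robot.read_state();print({k:np.round(s[k],4).tolist() for k in s if 'j' not in k})
```

```text
{'t': 3.7833, 'q': [-0.6273, 0.2061, 1.6694, -0.0007, 1.262, 0.7689], 'dq': [0.0001, 0.0057, 0.0054, -0.0, -0.0115, 0.0018], 'tool_pos': [0.5042, -0.3024, 0.2632], 'orientation': [3.1264, 0.2741, 0.0042], 'force': [-1.5167, 1.3497, -0.4373], 'wrist_torque': [0.2616, 0.1834, 0.0604], 'gripper_force': 24.9745, 'opening': 0.0017}
```

>>> {"method": "apply_moves", "body": {
  "series": [
    [[0,0,-10],[0,0,0]],
    [[0,0,-20],[0,0,0]],
    [[0,0,-30],[0,0,0]],
    [[0,0,-40],[0,0,0]],
    [[0,0,-30],[0,0,0]],
    [[0,0,-10],[0,0,0]],
    [[0,0,0],[0,0,0]]
  ]
}}

```text
t: 4.37
tool_pos: [0.5045, -0.3025, 0.4072]
orientation: [3.122, 0.274, 0.012]
force: [-0.1, -1.1, -0.2]
opening: 0.0014
gripper_force: 25.0
```

Run:
```python
from h import *
s=robot.read_state();print(s["t"],np.round(s["tool_pos"],4),np.round(s["force"],2),s["opening"],s["gripper_force"])
p,d=look("top","t2");p2,d=look("side","s2")
cv2.imwrite("pics/a2.png",np.hstack([cv2.resize(p[150:250,270:390],None,fx=3,fy=3,interpolation=cv2.INTER_CUBIC),cv2.resize(p2[80:200,230:350],(300,300),interpolation=cv2.INTER_CUBIC)]))
plan(frame(6)*DN,[.560,.214,.215],15,depth=.186)
```

```text
4.3667 [ 0.5045 -0.3025  0.4072] [-0.05 -1.1  -0.19] 0.001400103410984681 24.970303773880005
n 15 shift [8.6, -33.5, 0.0] turn [0.0002, -0.0001, 0.0047] | total [ 1.453e+02 -4.981e+02 -4.000e-01] [ 0.002 -0.002  0.07 ]
```

View pics/a2.png

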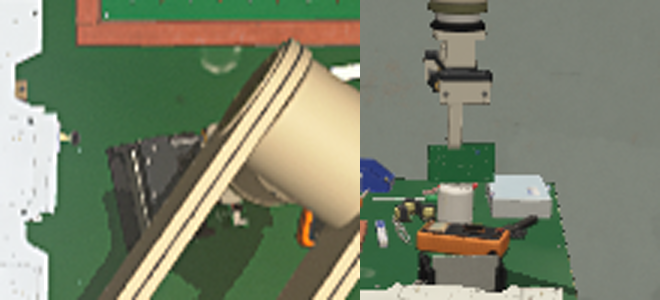

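The side view shows the board hanging level in the fingers, gripped about 10 mm to +x of its middle. The panel is still in the rack.

>>> {"method": "apply_moves", "body": {
  "series": [
    [[8.6,-20,0],[0,0,0.0047]],
    [[8.6,-33.5,0],[0,0,0.0047]],
    [[8.6,-33.5,0],[0,0,0.0047]],
    [[8.6,-33.5,0],[0,0,0.0047]],
    [[8.6,-33.5,0],[0,0,0.0047]],
    [[8.6,-33.5,0],[0,0,0.0047]],
    [[8.6,-33.5,0],[0,0,0.0047]],
    [[8.6,-33.5,0],[0,0,0.0047]],
    [[8.6,-33.5,0],[0,0,0.0047]],
    [[8.6,-33.5,0],[0,0,0.0047]],
    [[8.6,-33.5,0],[0,0,0.0047]],
    [[8.6,-33.5,0],[0,0,0.0047]]
  ]
}}

```text
t: 5.47
tool_pos: [0.5476, 0.0994, 0.3981]
orientation: [3.133, 0.186, -0.004]
force: [0.7, 0.3, -0.8]
opening: 0.0016
gripper_force: 25.0
```

>>> {"method": "apply_moves", "body": {
  "series": [
    [[8.6,-33.5,0],[0,0,0.0047]],
    [[8.6,-33.5,0],[0,0,0.0047]],
    [[8.6,-33.5,0],[0,0,0.0047]],
    [[0,-14,0],[0,0,0]],
    [[0,0,0],[0,0,0]]
  ]
}}

```text
t: 5.88
tool_pos: [0.5601, 0.2173, 0.3979]
orientation: [3.134, 0.17, -0.005]
force: [-0.7, -0.3, -1.3]
opening: 0.0015
gripper_force: 25.0
```

```bash
cat >> h.py <<'E'
def info():
    s=robot.read_state();print(round(s["t"],2),np.round(s["q"],3).tolist(),np.round(s["tool_pos"],4),np.round(s["force"],1),np.round(s["wrist_torque"],2),s["opening"].round(4),s["gripper_force"].round(1));return s
def inF(o,yaw,v): return (np.array([o[0],o[1],0])+frame(yaw).apply(v))/1000
REST=((547,222.5),6); TRAY=((495,431.5),-9.6)
E
python3 - <<'E'
from h import *
info()
g=inF(*REST,[12,-25.3,117]);print(g)
plan(frame(6)*B,g,8,depth=.186)
E
```

```text
Traceback (most recent call last):
  File "h.py", line 40, in info
    s=robot.read_state();print(round(s["t"],2),np.round(s["q"],3).tolist(),np.round(s["tool_pos"],4),np.round(s["force"],1),np.round(s["wrist_torque"],2),s["opening"].round(4),s["gripper_force"].round(1));return s
                                                                                                                                                          ^^^^^^^^^^^^^^^^^^
AttributeError: 'float' object has no attribute 'round'
```

```bash
sed -i 's/s\["opening"\].round(4),s\["gripper_force"\].round(1)/round(float(s["opening"]),4),round(float(s["gripper_force"]),1)/' h.py
python3 - <<'E'
from h import *
info()
g=inF(*REST,[12,-25.3,117]);print(g)
plan(frame(6)*B,g,8,depth=.186)
print("IK",oik(frame(6)*B,.35,1.6))
E
```

```text
5.88 [0.285, 0.137, 1.493, -0.002, 1.515, 1.748] [0.5601 0.2173 0.3979] [-0.7 -0.3 -1.3] [ 0.03 -0.   -0.03] 0.0015 25.0
[0.56157883 0.19859294 0.117     ]
n 8 shift [0.0, -20.1, 13.1] turn [-0.0979, 0.0002, 0.0006] | total [   0.4 -113.1  149.1] [-0.783  0.001  0.005]
IK [-0.76688753  1.72236101  1.76655347]
```

>>> {"method": "apply_moves", "body": {
  "series": [
    [[0,-20.1,13.1],[-0.0979,0,0.0006]],
    [[0,-20.1,13.1],[-0.0979,0,0.0006]],
    [[0,-20.1,13.1],[-0.0979,0,0.0006]],
    [[0,-20.1,13.1],[-0.0979,0,0.0006]],
    [[0,-20.1,13.1],[-0.0979,0,0.0006]],
    [[0,-20.1,13.1],[-0.0979,0,0.0006]],
    [[0,-20.1,13.1],[-0.0979,0,0.0006]],
    [[0,-20.1,13.1],[-0.0979,0,0.0006]],
    [[0,0,0],[0,0,0]],
    [[0,0,0],[0,0,0]]
  ]
}}

```text
t: 6.72
tool_pos: [0.5487, 0.3256, 0.2477]
orientation: [2.351, 0.121, 0.044]
force: [-0.1, -0.3, -1.1]
opening: 0.0017
gripper_force: 25.0
```

Run:
```python
from h import *
info()
for k in (60,5): plan(frame(6)*B,inF(*REST,np.array([12,10.05,67.55])+(k*np.array([0,-1,1])+8*np.array([0,1,1]))*.7071),6,depth=.186)
p,d=look("top","t3");p2,d=look("side","s3")
cv2.imwrite("pics/a3.png",np.hstack([cv2.resize(p[140:240,120:240],None,fx=3.3,fy=3.3,interpolation=cv2.INTER_CUBIC),cv2.resize(p2[170:290,180:300],(330,330),interpolation=cv2.INTER_CUBIC)]))
```

```text
6.72 [0.638, 0.585, 1.327, -0.657, 1.679, 2.187] [0.5487 0.3256 0.2477] [-0.1 -0.3 -1.1] [0.5  0.07 0.04] 0.0017 25.0
n 6 shift [-0.1, -0.3, -0.2] turn [0.0003, 0.001, 0.0001] | total [-0.5 -2.1 -1.3] [0.002 0.006 0.   ]
n 6 shift [-0.1, -9.5, -0.2] turn [0.0003, 0.001, 0.0001] | total [ -0.5 -57.1  -1.4] [0.002 0.006 0.   ]
```

View pics/a3.png

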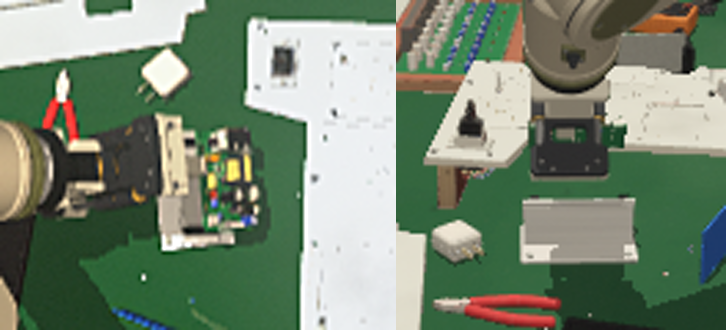

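The top view shows the board above the rest with its parts facing up and to -y, and the charger clear at (165,70). I'm going down along the slope normal.

>>> {"method": "apply_moves", "body": {
  "series": [
    [[0,-14,0],[0.001,0.002,0]],
    [[0,-14,0],[0.001,0.002,0]],
    [[0,-14,0],[0,0.002,0]],
    [[0,-10,0],[0,0,0]],
    [[0,0,0],[0,0,0]],
    [[0,0,0],[0,0,0]]
  ]
}}

```text
t: 7.32
tool_pos: [0.5466, 0.3636, 0.2162]
orientation: [2.357, 0.119, 0.061]
force: [-0.2, 0.9, -1.0]
opening: 0.002
gripper_force: 25.0
```

Run:
```python
from h import *
info()
for k in (5,0): plan(frame(6)*B,inF(*REST,np.array([12,10.05,67.55])+(k*np.array([0,-1,1])+8*np.array([0,1,1]))*.7071),1,depth=.186)
# seating check: board surface vs rest, rest frame
p,d=look("top","t4");P=pts("top",d)
F=frame(-6).apply(P.reshape(-1,3)-[.547,.2225,0]).reshape(384,512,3)*1000
g=(abs(F[...,0])<75)&(F[...,1]>-60)&(F[...,1]<30)
hsv=cv2.cvtColor(p,cv2.COLOR_BGR2HSV)
grn=g&(F[...,2]>15)&(F[...,2]<140)&(hsv[...,0]>45)&(hsv[...,0]<85)&(hsv[...,1]>120)
b=F[grn];print(len(b),"x",np.percentile(b[:,0],[1,99]).round(1),"y",np.percentile(b[:,1],[2,98]).round(1),"z",np.percentile(b[:,2],[2,98]).round(1),"n-dist",np.percentile((b[:,2]-b[:,1])*.7071,[10,30,50]).round(1))
```

```text
7.32 [0.682, 0.676, 1.259, -0.64, 1.674, 2.241] [0.5466 0.3636 0.2162] [-0.2  0.9 -1. ] [ 0.47  0.06 -0.02] 0.002 25.0
n 1 shift [-2.4, -7.9, 3.3] turn [-0.0028, -0.0062, -0.0064] | total [-2.4 -7.9  3.3] [-0.003 -0.006 -0.006]
n 1 shift [-2.5, -12.9, 3.3] turn [-0.0028, -0.0062, -0.0064] | total [ -2.5 -12.9   3.3] [-0.003 -0.006 -0.006]
82 x [-46.6  51.3] y [-19.   12.5] z [52.6 92.8] n-dist [49.8 52.7 54.6]
```

>>> {"method": "apply_moves", "body": {
  "series": [
    [[-1,-4,0],[-0.003,-0.006,-0.006]],
    [[-1,-4,0],[0,0,0]],
    [[0,0,0],[0,0,0]],
    [[0,0,0],[0,0,0]]
  ]
}}

```text
t: 7.7
tool_pos: [0.5437, 0.3689, 0.2096]
orientation: [2.352, 0.123, 0.05]
force: [0.0, -0.6, -1.1]
opening: 0.0014
gripper_force: 25.0
```

>>> {"method": "apply_moves", "body": {
  "series": [
    [[0,-2,0],[0,0,0]],
    [[0,0,0],[0,0,0]],
    [[0,0,0],[0,0,0]]
  ]
}}

```text
t: 7.95
tool_pos: [0.5437, 0.3703, 0.2083]
orientation: [2.352, 0.123, 0.051]
force: [-0.2, 1.0, -1.4]
opening: 0.0016
gripper_force: 25.0
```

Run:
```python
from h import *
info()
plan(frame(6)*B,inF(*REST,np.array([12,10.05,67.55])),1,depth=.186)
```

```text
7.95 [0.692, 0.696, 1.246, -0.635, 1.681, 2.246] [0.5437 0.3703 0.2083] [-0.2  1.  -1.4] [ 0.54  0.13 -0.02] 0.0016 25.0
n 1 shift [-0.1, -2.4, 10.6] turn [0.0013, 0.0004, 0.0002] | total [-0.1 -2.4 10.6] [0.001 0.    0.   ]
```

>>> {"method": "apply_moves", "body": {
  "series": [
    [[0,-1.5,0],[0,0,0]],
    [[0,0,0],[0,0,0]],
    [[0,0,0],[0,0,0]]
  ]
}}

```text
t: 8.2
tool_pos: [0.5436, 0.3714, 0.2073]
orientation: [2.352, 0.123, 0.051]
force: [0.0, 0.0, 0.3]
opening: 0.0014
gripper_force: 25.0
```

>>> {"method": "apply_moves", "body": {
  "series": [
    [[0,-1,0],[0,0,0]],
    [[0,0,0],[0,0,0]],
    [[0,0,0],[0,0,0]]
  ]
}}

```text
t: 8.45
tool_pos: [0.5436, 0.372, 0.2067]
orientation: [2.352, 0.123, 0.051]
force: [0.3, -0.4, 0.6]
opening: 0.0017
gripper_force: 25.0
```

>>> {"method": "apply_moves", "body": {
  "series": [
    [[0,-1,0],[0,0,0]],
    [[0,0,0],[0,0,0]],
    [[0,0,0],[0,0,0]]
  ]
}}

```text
t: 8.7
tool_pos: [0.5435, 0.3726, 0.206]
orientation: [2.352, 0.123, 0.051]
force: [0.1, -1.2, 1.7]
opening: 0.0015
gripper_force: 25.2
```

>>> {"method": "apply_moves", "body": {
  "series": [
    [[0,0,3],[0,0,0]],
    [[0,0,3],[0,0,0]],
    [[0,0,0],[0,0,0]],
    [[0,0,0],[0,0,0]]
  ]
}}

```text
t: 9.03
tool_pos: [0.5441, 0.368, 0.2015]
orientation: [2.352, 0.123, 0.051]
force: [1.6, -4.7, 2.2]
opening: 0.0017
gripper_force: 25.2
```

>>> {"method": "apply_moves", "body": {
  "series": [
    [[0,0,2],[0,0,0]],
    [[0,0,0],[0,0,0]],
    [[0,0,0],[0,0,0]]
  ]
}}

```text
t: 9.28
tool_pos: [0.5442, 0.3669, 0.2003]
orientation: [2.352, 0.123, 0.051]
force: [0.4, -3.8, 4.0]
opening: 0.0016
gripper_force: 25.3
```

>>> {"method": "apply_moves", "body": {
  "series": [
    [[0,0,1.5],[0,0,0]],
    [[0,0,0],[0,0,0]],
    [[0,0,0],[0,0,0]]
  ]
}}

```text
t: 9.53
tool_pos: [0.5442, 0.366, 0.1995]
orientation: [2.352, 0.123, 0.051]
force: [0.9, -3.5, 6.2]
opening: 0.0016
gripper_force: 25.3
```

>>> {"method": "apply_moves", "body": {
  "series": [
    [[0,1,0],[0,0,0]],
    [[0,0,1.5],[0,0,0]],
    [[0,0,0],[0,0,0]],
    [[0,0,0],[0,0,0]]
  ]
}}

```text
t: 9.87
tool_pos: [0.5441, 0.3654, 0.1999]
orientation: [2.354, 0.124, 0.052]
force: [-1.5, 3.8, 7.9]
opening: 0.0014
gripper_force: 25.3
```

Run:
```python
from h import *
info()
plan(frame(6)*B,inF(*REST,np.array([12,10.05,67.55])),1,depth=.186)
p,d=look("side","s5");p1,d=look("top","t5")
cv2.imwrite("pics/a5.png",np.hstack([cv2.resize(p1[160:235,130:220],(480,400),interpolation=cv2.INTER_CUBIC),cv2.resize(p[210:280,195:285],(320,249),interpolation=cv2.INTER_CUBIC)[:,:].repeat(1,0) if 0 else cv2.copyMakeBorder(cv2.resize(p[210:280,195:285],(320,249),interpolation=cv2.INTER_CUBIC),0,151,0,0,cv2.BORDER_CONSTANT)]))
```

```text
9.87 [0.686, 0.698, 1.259, -0.636, 1.663, 2.251] [0.5441 0.3654 0.1999] [-1.5  3.8  7.9] [-0.27  0.25 -0.29] 0.0014 25.3
n 1 shift [-0.0, 0.0, 1.2] turn [-0.0004, -0.0008, -0.0002] | total [-0.   0.   1.2] [-0.    -0.001 -0.   ]
```

View pics/a5.png

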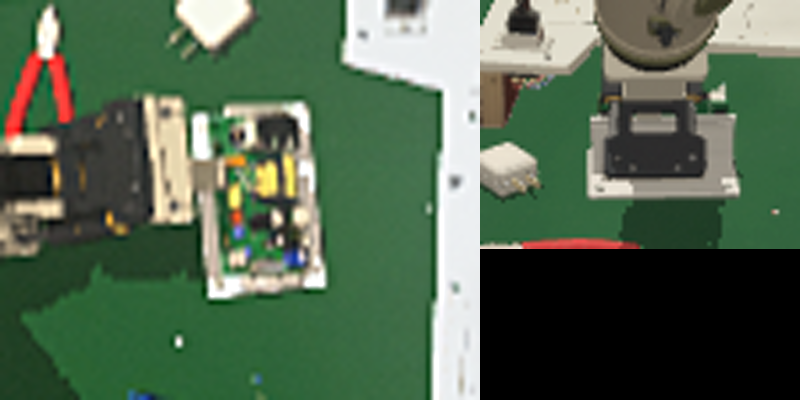

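The board sits on the rest, and the up-slope force shows it is against the lip. I'm relieving the load and releasing.

>>> {"method": "apply_moves", "body": {
  "series": [
    [[0,0,-0.7],[0,0,0]],
    [[0,0,0],[0,0,0]]
  ],
  "newtons": 10
}}

```text
t: 10.13
tool_pos: [0.5442, 0.3655, 0.1998]
orientation: [2.353, 0.124, 0.052]
force: [-0.9, 2.4, 5.4]
opening: 0.0023
gripper_force: 10.0
```

>>> {"method": "apply_moves", "body": {
  "series": [
    [[0,0,0],[0,0,0]],
    [[0,0,0],[0,0,0]],
    [[0,0,0],[0,0,0]],
    [[0,0,0],[0,0,0]]
  ],
  "claw": 0.15
}}

```text
t: 10.47
tool_pos: [0.544, 0.3647, 0.1986]
orientation: [2.352, 0.124, 0.049]
force: [-0.4, 1.5, -0.4]
opening: 0.0138
gripper_force: 0.0
```

>>> {"method": "apply_moves", "body": {
  "series": [
    [[0,0,-8],[0,0,0]],
    [[0,0,-15],[0,0,0]],
    [[0,0,-30],[0,0,0]],
    [[0,0,-40],[0,0,0]],
    [[0,0,-40],[0,0,0]],
    [[0,0,0],[0,0,0]]
  ]
}}

```text
t: 10.97
tool_pos: [0.5339, 0.4638, 0.3014]
orientation: [2.36, 0.124, 0.062]
force: [0.6, -0.1, 1.8]
opening: 0.0136
gripper_force: 0.0
```

Run:
```python
from h import *
info()
p1,d=look("top","t6");P=pts("top",d)
cv2.imwrite("pics/a6.png",cv2.resize(p1[172:222,155:210],(660,600),interpolation=cv2.INTER_CUBIC))
F=frame(-6).apply(P.reshape(-1,3)-[.547,.2225,0]).reshape(384,512,3)*1000
hsv=cv2.cvtColor(p1,cv2.COLOR_BGR2HSV)
# distance out of laminate centre plane
w=(F[...,2]-F[...,1])*.7071-40.66; xb=-(F[...,1]+5.5)*.7071-(F[...,2]-52)*.7071
g=(abs(F[...,0])<60)&(abs(xb)<45)&(F[...,2]>15)
yel=g&(hsv[...,0]>18)&(hsv[...,0]<33)&(hsv[...,1]>100)&(hsv[...,2]>100)
n,l,st,ce=cv2.connectedComponentsWithStats(yel.astype(np.uint8))
for i in range(1,n):
    if st[i,4]>3:
        m=l==i; print(st[i].tolist(),"yb",F[m][:,0].mean().round(1),np.ptp(F[m][:,0]).round(1),"xb",xb[m].mean().round(1),np.ptp(xb[m]).round(1),"w",np.median(w[m]).round(1))
np.set_printoptions(linewidth=220)
yy=np.arange(-50,51,6);xx=np.arange(-32,33,5)
print("w map rows yb(+50 first), cols xb",xx)
for y in yy[::-1]: print(y,[int(np.nan_to_num(np.median(w[g&(abs(F[...,0]-y)<3.5)&(abs(xb-x)<3)]),nan=-99)) for x in xx])
```

```text
10.97 [0.791, 0.755, 0.977, -0.618, 1.896, 2.204] [0.5339 0.4638 0.3014] [ 0.6 -0.1  1.8] [ 0.34  0.02 -0.02] 0.0136 0.0
[171, 189, 5, 1, 5] yb 24.3 1.2 xb -17.2 14.2 w 3.8
[183, 189, 3, 8, 19] yb 7.7 24.2 xb 5.3 14.6 w 30.9
[178, 190, 4, 7, 24] yb 7.0 19.7 xb -3.8 9.6 w 20.8
[173, 194, 2, 5, 9] yb -0.2 14.1 xb -20.5 8.3 w 7.0
w map rows yb(+50 first), cols xb [-32 -27 -22 -17 -12  -7  -2   3   8  13  18  23  28]
46 [3, 4, 6, -1, 2, 10, 3, 20, 20, 19, 19, 18, -99]
40 [-99, 0, 4, 19, 25, 21, 20, 19, 21, 22, 22, 19, -99]
34 [6, 4, 4, 10, 16, 16, 18, 25, 18, 21, 22, 21, -99]
28 [2, 4, 1, 2, 7, 6, 16, 21, 18, 19, 17, 17, -99]
22 [4, 4, 8, 8, -99, 4, 6, 5, 8, 15, 15, 16, -99]
16 [-99, 3, 2, 8, 9, 18, 23, 29, 31, 26, -99, -99, -99]
10 [5, 4, 3, 5, 9, 21, 26, 32, 29, 28, -99, -99, -99]
4 [1, 0, 3, 14, 10, 16, 24, 28, 30, 29, -99, -99, -99]
-2 [2, -1, 1, 5, 2, 12, 20, 27, 26, 26, -99, -99, -99]
-8 [2, 1, 4, 8, 4, 15, 8, 8, 20, 26, 26, -99, -99]
-14 [-99, 0, 4, 6, 9, 12, 25, 26, 26, 27, -99, -99, -99]
-20 [3, 1, 2, 6, 15, 17, 25, 24, 26, 29, 29, -99, -99]
-26 [9, -1, 1, 3, 0, 4, 2, 15, 19, 26, 19, 0, -99]
-32 [9, 1, 0, 1, 2, 4, 4, 9, 13, 18, 22, -99, -99]
-38 [12, 4, 1, 6, 6, 3, 3, 1, 4, 11, 17, -99, -99]
-44 [5, 6, 6, 5, 5, 9, 13, -99, 5, 10, 17, 16, -99]
-50 [-99, 0, 2, 8, 15, 11, 0, 3, -4, -1, 2, 4, 1]
  return _methods._mean(a, axis=axis, dtype=dtype,
  ret = ret.dtype.type(ret / rcount)
```

View pics/a6.png

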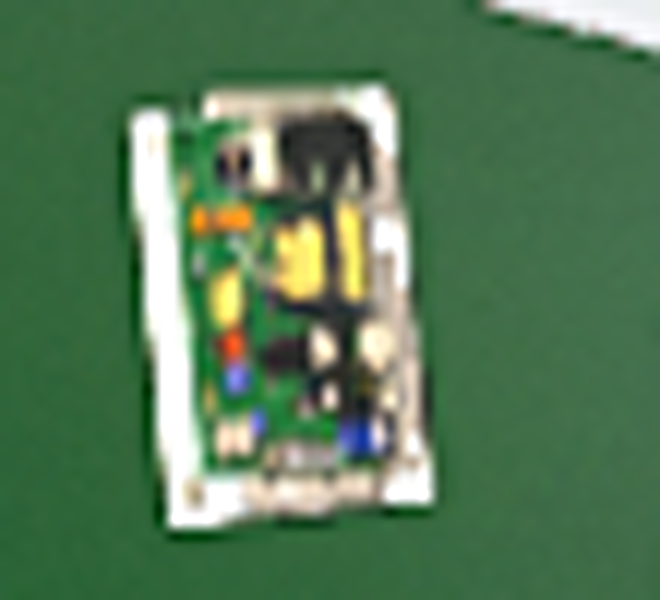

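The board leans on the rest with the gripper clear of it. The transformer, a yellow/black block, is at (275–365, 205–300) in the crop and the tall black part is on its +y side.

Run:
```python
from h import *
t=np.load("t6.npz");p=t["p"];P=t["P"]
for v in (190,192,194,196): print(v,[(u,tuple(int(x) for x in p[v,u])) for u in range(174,192)])
def yp(u,v,z): return frame(-6).apply(cast("top",[(u,v)],z/1000)-[.547,.2225,0])[0]*1000
for u in (177.5,181.5,185.5): print(u,yp(u,193.3,62).round(1))
# board extents (laminate) on the rest: left edge of green & lip
print("upper edge u?",[ (u,tuple(int(x) for x in p[200,u])) for u in range(166,176)])
print(yp(170,200,73).round(1))
```

```text
190 [(174, (26, 145, 252)), (175, (46, 157, 255)), (176, (82, 134, 88)), (177, (73, 122, 78)), (178, (69, 84, 81)), (179, (63, 76, 87)), (180, (122, 175, 195)), (181, (76, 116, 131)), (182, (62, 48, 47)), (183, (119, 229, 255)), (184, (98, 238, 255)), (185, (96, 121, 134)), (186, (231, 234, 233)), (187, (226, 234, 237)), (188, (181, 200, 202)), (189, (64, 102, 58)), (190, (64, 104, 54)), (191, (71, 109, 62))]
192 [(174, (146, 180, 143)), (175, (122, 168, 130)), (176, (81, 155, 115)), (177, (69, 118, 64)), (178, (122, 244, 255)), (179, (106, 234, 254)), (180, (115, 242, 255)), (181, (104, 245, 255)), (182, (60, 55, 56)), (183, (107, 176, 199)), (184, (102, 242, 255)), (185, (94, 133, 150)), (186, (255, 251, 247)), (187, (245, 248, 247)), (188, (255, 255, 255)), (189, (76, 110, 73)), (190, (63, 105, 53)), (191, (69, 109, 60))]
194 [(174, (83, 150, 167)), (175, (117, 176, 128)), (176, (116, 152, 141)), (177, (104, 152, 136)), (178, (92, 164, 193)), (179, (102, 228, 246)), (180, (113, 239, 255)), (181, (107, 242, 255)), (182, (65, 72, 78)), (183, (84, 135, 153)), (184, (106, 248, 255)), 
[... 209 characters left out ...]
), (176, (68, 110, 50)), (177, (84, 74, 83)), (178, (62, 95, 109)), (179, (90, 192, 224)), (180, (99, 189, 220)), (181, (92, 144, 159)), (182, (62, 65, 68)), (183, (82, 113, 126)), (184, (108, 215, 244)), (185, (95, 148, 164)), (186, (168, 182, 193)), (187, (164, 182, 196)), (188, (176, 195, 215)), (189, (58, 82, 60)), (190, (61, 104, 52)), (191, (70, 111, 62))]
177.5 [ 8.9 -9.  62. ]
181.5 [  7.4 -22.2  62. ]
185.5 [  5.9 -35.4  62. ]
upper edge u? [(166, (44, 90, 32)), (167, (126, 161, 138)), (168, (255, 255, 255)), (169, (255, 255, 255)), (170, (212, 238, 211)), (171, (58, 117, 40)), (172, (61, 95, 64)), (173, (41, 60, 133)), (174, (37, 94, 255)), (175, (61, 84, 118))]
[-11.5  16.2  73. ]
```

Run:
```python
from h import *
for f,pos,rv in (("t3",[.5487,.3256,.2477],[2.351,.121,.044]),("s3",[.5487,.3256,.2477],[2.351,.121,.044]),("s1",[.5059,-.3012,.3047],[3.121,.291,.005]),("t6",None,None)):
    P=np.load(f+".npz")["P"].reshape(-1,3)
    if pos is None: s=robot.read_state();pos,rv=s["tool_pos"],s["orientation"]
    T=R.from_rotvec(rv).inv().apply(P-np.array(pos))*1000
    print(f)
    for z in range(10,190,15):
        m=(abs(T[:,2]-z)<7.5)&(abs(T[:,0])<60)&(abs(T[:,1])<130)
        if m.sum()>3: print(z,m.sum(),"x",np.percentile(T[m,0],[3,97]).round(),"y",np.percentile(T[m,1],[3,25,75,97]).round())
# plate edge detail
P=np.load("top0.npz")["P"];m=(P[...,2]>.05)&(P[...,2]<.1)&(P[...,0]>.5)&(P[...,0]<.62)&(P[...,1]<.12)&(P[...,1]>.05)
for a in np.arange(.5,.62,.02): 
    k=m&(abs(P[...,0]-a)<.01); print(a.round(2),"edge y",P[k][:,1].max().round(3),"z",np.median(P[k][:,2]).round(3))
```

```text
t3
10 91 x [-35.  34.] y [-0. 20. 34. 40.]
25 37 x [-33.  34.] y [10. 12. 17. 21.]
40 69 x [-20.  22.] y [ 3. 10. 17. 20.]
55 323 x [-33.  31.] y [-47.  19.  83.  96.]
70 197 x [-35.  34.] y [-68.  13.  92.  97.]
85 194 x [-35.  33.] y [-79.   6.  86.  89.]
100 61 x [-35.  31.] y [-79.  82.  87.  89.]
160 21 x [-9.  7.] y [10. 14. 17. 20.]
175 50 x [-57.  30.] y [-1.  2. 11. 17.]
s3
10 172 x [-33.  35.] y [-39. -37. -30. -21.]
25 39 x [-31.  31.] y [-39. -38. -37. -36.]
40 45 x [-19.  21.] y [-40. -39. -38. -29.]
55 445 x [-30.  33.] y [-92. -84. -59. -38.]
70 78 x [-32.  35.] y [-92. -90. -27. -17.]
85 87 x [-31.  33.] y [-89. -44. -28. -15.]
100 19 x [-18.  35.] y [-85. -84. -83. -28.]
145 6 x [-6. 10.] y [-16. -16. -15. -14.]
160 12 x [-6. 10.] y [-16. -15. -14. -13.]
175 16 x [-56.   2.] y [-13.  -1.   3.   8.]Traceback (most recent call last):
  File "<stdin>", line 3, in <module>
    fid = stack.enter_context(open(os.fspath(file), "rb"))
                              ~~~~^^^^^^^^^^^^^^^^^^^^^^^
FileNotFoundError: [Errno 2] No such file or directory: 's1.npz'
```

```bash
cat >> h.py <<'E'
def Cd(a): 
    a=np.radians(a);return tool([0,np.sin(a),-np.cos(a)],[1,0,0])
Q=np.array([7.5,-21.4,58.7])
E
python3 - <<'E'
from h import *
t=np.load("t6.npz");P=t["P"]
for y in (.105,.1,.095,.09,.08,.07,.06): 
    k=(P[...,0]>.50)&(P[...,0]<.61)&(abs(P[...,1]-y)<.003); print(y,np.percentile(P[k][:,2],[10,50,95]).round(3))
info()
plan(frame(6)*DN,inF(*REST,[7.5,-30,200]),9,depth=.186)
E
```

```text
0.105 [-0.001  0.002  0.007]
0.1 [0.061 0.065 0.069]
0.095 [0.06  0.065 0.071]
0.09 [0.06  0.066 0.071]
0.08 [0.06  0.066 0.07 ]
0.07 [0.062 0.066 0.071]
0.06 [0.059 0.065 0.071]
11.02 [0.789, 0.755, 0.982, -0.618, 1.893, 2.204] [0.5343 0.462  0.2984] [ 0.7 -1.1 -0.1] [0.38 0.03 0.02] 0.0142 0.0
n 9 shift [-0.5, 32.1, 3.9] turn [0.0868, -0.0008, 0.0] | total [ -5.  253.  127.5] [ 0.781 -0.007  0.   ]
```

>>> {"method": "apply_moves", "body": {
  "series": [
    [[-0.5,32.1,3.9],[0.0868,-0.0008,0]],
    [[-0.5,32.1,3.9],[0.0868,-0.0008,0]],
    [[-0.5,32.1,3.9],[0.0868,-0.0008,0]],
    [[-0.5,32.1,3.9],[0.0868,-0.0008,0]],
    [[-0.5,32.1,3.9],[0.0868,-0.0008,0]],
    [[-0.5,32.1,3.9],[0.0868,-0.0008,0]],
    [[-0.5,32.1,3.9],[0.0868,-0.0008,0]],
    [[-0.5,32.1,3.9],[0.0868,-0.0008,0]],
    [[-0.5,32.1,3.9],[0.0868,-0.0008,0]],
    [[0,0,0],[0,0,0]],
    [[0,0,0],[0,0,0]]
  ],
  "claw": 0.35
}}

```text
t: 11.93
tool_pos: [0.5579, 0.1871, 0.3815]
orientation: [3.132, 0.151, -0.012]
force: [0.1, -0.1, -0.2]
opening: 0.0322
gripper_force: 0.0
```

Run:
```python
from h import *
info()
C3=frame(6)*Cd(33); zt=Cd(33).as_matrix()[:,2]
g=inF(*REST,Q-60*zt);print(g)
plan(C3,g,8,depth=.186)
```

```text
11.93 [0.238, 0.115, 1.547, -0.005, 1.488, 1.713] [0.5579 0.1871 0.3815] [ 0.1 -0.1 -0.2] [0.04 0.05 0.04] 0.0322 0.0
[0.56011164 0.16950187 0.10902023]
n 8 shift [0.2, 18.3, 10.6] turn [0.0727, 0.0007, -0.0013] | total [  2.3 118.3 117.1] [ 0.582  0.005 -0.01 ]
```

>>> {"method": "apply_moves", "body": {
  "series": [
    [[0.2,18.3,10.6],[0.0727,0.0007,-0.0013]],
    [[0.2,18.3,10.6],[0.0727,0.0007,-0.0013]],
    [[0.2,18.3,10.6],[0.0727,0.0007,-0.0013]],
    [[0.2,18.3,10.6],[0.0727,0.0007,-0.0013]],
    [[0.2,18.3,10.6],[0.0727,0.0007,-0.0013]],
    [[0.2,18.3,10.6],[0.0727,0.0007,-0.0013]],
    [[0.2,18.3,10.6],[0.0727,0.0007,-0.0013]],
    [[0.2,18.3,10.6],[0.0727,0.0007,-0.0013]],
    [[0,0,0],[0,0,0]],
    [[0,0,0],[0,0,0]]
  ]
}}

```text
t: 12.77
tool_pos: [0.5708, 0.072, 0.2634]
orientation: [-2.563, -0.139, 0.048]
force: [0.7, 1.0, 0.2]
opening: 0.0328
gripper_force: 0.0
```

Run:
```python
from h import *
info()
C3=frame(6)*Cd(33); zt=Cd(33).as_matrix()[:,2]
plan(C3,inF(*REST,Q-60*zt),1,depth=.186)
plan(C3,inF(*REST,Q-18*zt),1,depth=.186)
p,d=look("side","s7");p1,d=look("top","t7")
cv2.imwrite("pics/a7.png",np.hstack([cv2.resize(p1[160:235,145:235],(432,360),interpolation=cv2.INTER_CUBIC),cv2.resize(p[190:280,190:282],(368,360),interpolation=cv2.INTER_CUBIC)]))
```

```text
12.77 [-0.141, 0.234, 1.698, 0.562, 1.403, 1.169] [0.5708 0.072  0.2634] [0.7 1.  0.2] [-0.28 -0.03 -0.02] 0.0328 0.0
n 1 shift [-0.5, 1.8, -3.2] turn [0.001, 0.0067, 0.002] | total [-0.5  1.8 -3.2] [0.001 0.007 0.002]
n 1 shift [-0.2, 1.8, 38.8] turn [0.001, 0.0067, 0.002] | total [-0.2  1.8 38.8] [0.001 0.007 0.002]
```

View pics/a7.png

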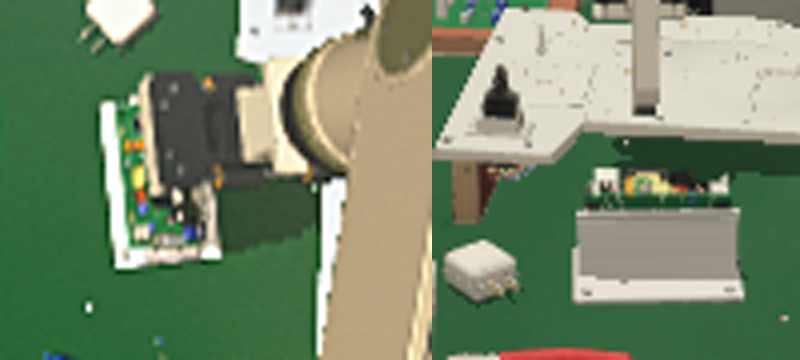

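The finger at (645,105) lines up with the transformer at (650,180) in the side view, and the board is still seated. I'm going down on it.

>>> {"method": "apply_moves", "body": {
  "series": [
    [[0,0.9,10],[0.001,0.0067,0.002]],
    [[0,0.9,14],[0,0,0]],
    [[0,0,14],[0,0,0]],
    [[0,0,6],[0,0,0]],
    [[0,0,0],[0,0,0]]
  ]
}}

```text
t: 13.28
tool_pos: [0.568, 0.0954, 0.2252]
orientation: [-2.561, -0.137, 0.038]
force: [-1.1, 0.1, 0.1]
opening: 0.0325
gripper_force: 0.0
```

>>> {"method": "apply_moves", "body": {
  "series": [
    [[0,0,4],[0,0,0]],
    [[0,0,4],[0,0,0]],
    [[0,0,0],[0,0,0]]
  ]
}}

```text
t: 13.53
tool_pos: [0.5688, 0.0984, 0.2205]
orientation: [-2.561, -0.136, 0.033]
force: [-0.9, -0.9, -0.8]
opening: 0.0327
gripper_force: 0.0
```

Run:
```python
from h import *
info()
C3=frame(6)*Cd(33); zt=Cd(33).as_matrix()[:,2]
plan(C3,inF(*REST,Q+5*zt),1,depth=.186)
```

```text
13.53 [-0.098, 0.281, 1.73, 0.588, 1.306, 1.157] [0.5688 0.0984 0.2205] [-0.9 -0.9 -0.8] [-0.24  0.05  0.05] 0.0327 0.0
n 1 shift [-1.3, 0.6, 11.5] turn [-0.0012, -0.0045, 0.0031] | total [-1.3  0.6 11.5] [-0.001 -0.004  0.003]
```

>>> {"method": "apply_moves", "body": {
  "series": [
    [[-0.7,0.3,4],[-0.001,-0.004,0.003]],
    [[-0.6,0.3,3],[0,0,0]],
    [[0,0,0],[0,0,0]]
  ]
}}

```text
t: 13.78
tool_pos: [0.567, 0.1014, 0.2141]
orientation: [-2.562, -0.134, 0.04]
force: [-0.7, -0.3, -0.3]
opening: 0.0323
gripper_force: 0.0
```

>>> {"method": "apply_moves", "body": {
  "series": [
    [[0,0,2.5],[0,0,0]],
    [[0,0,2],[0,0,0]],
    [[0,0,0],[0,0,0]]
  ]
}}

```text
t: 14.03
tool_pos: [0.5669, 0.1039, 0.2106]
orientation: [-2.562, -0.134, 0.039]
force: [-0.3, -0.8, -0.2]
opening: 0.0328
gripper_force: 0.0
```

Run:
```python
from h import *
info()
C3=frame(6)*Cd(33); zt=Cd(33).as_matrix()[:,2]
plan(C3,inF(*REST,Q+5*zt),1,depth=.186)
```

```text
14.03 [-0.088, 0.293, 1.737, 0.591, 1.289, 1.158] [0.5669 0.1039 0.2106] [-0.3 -0.8 -0.2] [-0.22 -0.04 -0.02] 0.0328 0.0
n 1 shift [0.1, -0.0, 0.1] turn [-0.0003, -0.0005, 0.0] | total [ 0.1 -0.   0.1] [-0. -0.  0.]
```

>>> {"method": "apply_moves", "body": {
  "series": [
    [[0,0,0],[0,0,0]],
    [[0,0,0],[0,0,0]],
    [[0,0,0],[0,0,0]]
  ],
  "claw": 0.0,
  "newtons": 6
}}

```text
t: 14.28
tool_pos: [0.5671, 0.1037, 0.211]
orientation: [-2.562, -0.134, 0.038]
force: [0.5, 0.4, -0.4]
opening: 0.0233
gripper_force: 5.8
```

Run:
```python
from h import *
s=info()
print("tool-frame force",R.from_rotvec(s["orientation"]).inv().apply(s["force"]).round(1))
```

```text
14.28 [-0.089, 0.293, 1.736, 0.591, 1.289, 1.158] [0.5671 0.1037 0.211 ] [ 0.5  0.4 -0.4] [-0.1  -0.03 -0.03] 0.0233 5.8
tool-frame force [ 0.5 -0.1  0.5]
```

>>> {"method": "apply_moves", "body": {
  "series": [
    [[0,0,0],[0,0,0]],
    [[0,0,0],[0,0,0]],
    [[0,0,0],[0,0,0]]
  ],
  "newtons": 12
}}

```text
t: 14.53
tool_pos: [0.5671, 0.1038, 0.211]
orientation: [-2.562, -0.134, 0.038]
force: [-1.2, -0.2, 1.0]
opening: 0.023
gripper_force: 11.7
```

>>> {"method": "apply_moves", "body": {
  "series": [
    [[0,0.5,-2.3],[0,0,0]],
    [[0,0.8,-4],[0,0,0]],
    [[0,1.2,-6],[0,0,0]],
    [[0,1.2,-6],[0,0,0]],
    [[0,0,0],[0,0,0]],
    [[0,0,0],[0,0,0]]
  ]
}}

```text
t: 15.03
tool_pos: [0.5688, 0.0902, 0.2249]
orientation: [-2.563, -0.134, 0.037]
force: [-0.5, -0.2, -0.3]
opening: 0.0234
gripper_force: 11.5
```

Run:
```python
from h import *
s=info()
p,d=look("side","s8");p1,d=look("top","t8")
cv2.imwrite("pics/a8.png",np.hstack([cv2.resize(p1[160:235,145:235],(432,360),interpolation=cv2.INTER_CUBIC),cv2.resize(p[190:280,190:282],(368,360),interpolation=cv2.INTER_CUBIC)]))
```

```text
15.03 [-0.112, 0.276, 1.727, 0.582, 1.321, 1.154] [0.5688 0.0902 0.2249] [-0.5 -0.2 -0.3] [-0.37 -0.05 -0.01] 0.0234 11.5
```

View pics/a8.png

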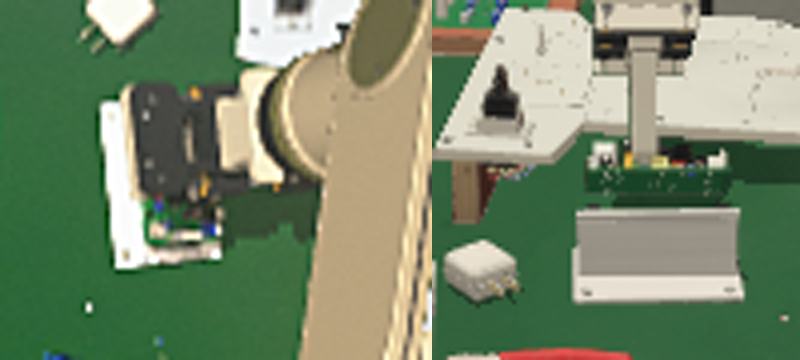

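The side view shows the board lifted clear of the rest in the gripper. That was my last picture; I'll use numbers from here.

>>> {"method": "apply_moves", "body": {
  "series": [
    [[0,0,-10],[0,0,0]],
    [[0,0,-20],[0,0,0]],
    [[0,0,-30],[0,0,0]],
    [[0,0,-30],[0,0,0]],
    [[0,0,-10],[0,0,0]],
    [[0,0,0],[0,0,0]]
  ],
  "newtons": 25
}}

```text
t: 15.63
tool_pos: [0.5753, 0.0352, 0.3114]
orientation: [-2.564, -0.134, 0.031]
force: [0.3, 1.3, -0.8]
opening: 0.0226
gripper_force: 24.1
```

Run:
```python
from h import *
s=info()
plan(frame(6)*DN,inF(*REST,[7.5,-40,190]),8,depth=.186)
```

```text
15.63 [-0.203, 0.192, 1.652, 0.548, 1.497, 1.166] [0.5753 0.0352 0.3114] [ 0.3  1.3 -0.8] [-0.28 -0.03 -0.03] 0.0226 24.1
n 8 shift [-0.1, -20.5, -1.8] turn [-0.0718, -0.0008, -0.0] | total [  -1.  -160.4   26.9] [-0.575 -0.007 -0.   ]
```

>>> {"method": "apply_moves", "body": {
  "series": [
    [[0,-20.5,-1.8],[-0.0718,-0.0008,0]],
    [[0,-20.5,-1.8],[-0.0718,-0.0008,0]],
    [[0,-20.5,-1.8],[-0.0718,-0.0008,0]],
    [[0,-20.5,-1.8],[-0.0718,-0.0008,0]],
    [[0,-20.5,-1.8],[-0.0718,-0.0008,0]],
    [[0,-20.5,-1.8],[-0.0718,-0.0008,0]],
    [[0,-20.5,-1.8],[-0.0718,-0.0008,0]],
    [[0,-20.5,-1.8],[-0.0718,-0.0008,0]],
    [[0,0,0],[0,0,0]],
    [[0,0,0],[0,0,0]]
  ]
}}

```text
t: 16.47
tool_pos: [0.5575, 0.1865, 0.3715]
orientation: [-3.134, -0.173, 0.012]
force: [-0.1, 0.7, -1.6]
opening: 0.0228
gripper_force: 24.1
```

```bash
cat >> h.py <<'E'
def board():
    "points of the held board by green hue + height, in the tool frame (mm), from both cameras"
    s=robot.read_state()
    for n in("side","top"):
        p,d=robot.read_camera(n);P=pts(n,d).reshape(-1,3)
        T=R.from_rotvec(s["orientation"]).inv().apply(P-s["tool_pos"])*1000
        h=cv2.cvtColor(p,cv2.COLOR_BGR2HSV).reshape(-1,3)
        m=(h[:,0]>40)&(h[:,0]<90)&(h[:,1]>90)&(P[:,2]>.03)&(np.abs(T[:,0])<80)&(np.abs(T[:,1])<60)&(T[:,2]>165)&(T[:,2]<225)
        t=T[m]; 
        if len(t)<20: print(n,len(t));continue
        A=np.c_[t[:,:2],np.ones(len(t))];w=np.ones(len(t))
        for _ in range(20):
            k=np.linalg.lstsq(A*w[:,None],t[:,2]*w,rcond=None)[0];w=np.sqrt(1/(1+((A@k-t[:,2])/3)**2))
        print(n,len(t),"x",np.percentile(t[:,0],[2,98]).round(1),"y",np.percentile(t[:,1],[2,98]).round(1),"z",np.percentile(t[:,2],[5,50,95]).round(1),"slope deg x,y",np.degrees(np.arctan(k[:2])).round(1),"c",k[2].round(1))
E
python3 - <<'E'
from h import *
info();board()
E
```

```text
16.47 [0.234, 0.118, 1.562, 0.004, 1.468, 1.694] [0.5575 0.1865 0.3715] [-0.1  0.7 -1.6] [0.1  0.03 0.04] 0.0228 24.1
side 29 x [-56.4  38.9] y [-38.2  11.8] z [178.6 190.4 194.5] slope deg x,y [-0.3  6.5] c 194.3
top 70 x [-57.2 -23.7] y [-35.6   0.2] z [186.2 192.5 200.1] slope deg x,y [ 1.4 10.7] c 196.7
```

```bash
cat >> h.py <<'E'
MID=np.array([-7.5,-9.7,195.3])
def place(h,n,a=-12,mid=None,yaw=-9.6,o=TRAY[0]):
    Rt=frame(yaw)*Cd(a); T=np.array([o[0],o[1],h])-Rt.apply(MID if mid is None else mid)
    print("TCP",T.round(1)); plan(Rt,T/1000,n,depth=0); return Rt
E
python3 - <<'E'
from h import *
info()
Rt=place(100,10)
for q1 in(.65,.72,.8): print(q1,oik(Rt,q1,1.65).round(2),oik(frame(-9.6)*DN,q1,1.65).round(2))
E
```

```text
16.57 [0.231, 0.118, 1.562, 0.004, 1.468, 1.694] [0.5581 0.1844 0.3715] [ 0.7  0.2 -1. ] [-0.03  0.02 -0.01] 0.0226 24.1
TCP [507.6 460.9 293. ]
n 10 shift [-5.4, -28.3, 5.3] turn [-0.021, -0.0021, 0.0274] | total [ -20.  -280.1   79.4] [-0.21  -0.021  0.274]
0.65 [-0.14  1.64  2.39] [0.   1.49 2.39]
0.72 [-0.13  1.65  2.46] [0.   1.49 2.46]
0.8 [-0.12  1.66  2.54] [0.   1.49 2.54]
```

>>> {"method": "apply_moves", "body": {
  "series": [
    [[-5.4,-28.3,5.3],[-0.021,-0.0021,0.0274]],
    [[-5.4,-28.3,5.3],[-0.021,-0.0021,0.0274]],
    [[-5.4,-28.3,5.3],[-0.021,-0.0021,0.0274]],
    [[-5.4,-28.3,5.3],[-0.021,-0.0021,0.0274]],
    [[-5.4,-28.3,5.3],[-0.021,-0.0021,0.0274]],
    [[-5.4,-28.3,5.3],[-0.021,-0.0021,0.0274]],
    [[-5.4,-28.3,5.3],[-0.021,-0.0021,0.0274]],
    [[-5.4,-28.3,5.3],[-0.021,-0.0021,0.0274]],
    [[-5.4,-28.3,5.3],[-0.021,-0.0021,0.0274]],
    [[-5.4,-28.3,5.3],[-0.021,-0.0021,0.0274]],
    [[0,0,0],[0,0,0]],
    [[0,0,0],[0,0,0]]
  ]
}}

```text
t: 17.57
tool_pos: [0.5084, 0.4605, 0.2913]
orientation: [2.92, -0.245, -0.028]
force: [-0.3, 0.0, -1.4]
opening: 0.0227
gripper_force: 24.1
```

```bash
cat >> h.py <<'E'
def boardw(o=TRAY[0],yaw=-9.6,zmin=.03,zmax=.15):
    "green pixels of the board in the tray frame"
    for n in("side","top"):
        p,d=look(n,"b"+n);P=pts(n,d).reshape(-1,3)
        F=frame(-yaw).apply(P-[o[0]/1000,o[1]/1000,0])*1000
        h=cv2.cvtColor(p,cv2.COLOR_BGR2HSV).reshape(-1,3)
        m=(h[:,0]>40)&(h[:,0]<90)&(h[:,1]>90)&(P[:,2]>zmin)&(P[:,2]<zmax)&(np.abs(F[:,0])<80)&(np.abs(F[:,1])<60)
        t=F[m]
        if len(t)<8: print(n,len(t));continue
        print(n,len(t),"x",np.percentile(t[:,0],[1,99]).round(1),"y",np.percentile(t[:,1],[1,99]).round(1),"z",np.percentile(t[:,2],[5,50,95]).round(1))
        for lo in range(-40,40,10):
            k=(t[:,1]>lo)&(t[:,1]<=lo+10)
            if k.sum()>4: print("  y",lo+5,k.sum(),np.median(t[k,2]).round(1),end=";")
        print()
E
python3 - <<'E'
from h import *
info();place(100,1);boardw()
E
```

```text
17.57 [0.699, 0.519, 1.233, -0.136, 1.554, 2.451] [0.5084 0.4605 0.2913] [-0.3  0.  -1.4] [ 0.23  0.02 -0.03] 0.0227 24.1
TCP [507.6 460.9 293. ]
n 1 shift [-0.9, 0.1, -1.8] turn [0.0031, 0.0014, 0.0005] | total [-0.9  0.1 -1.8] [0.003 0.001 0.001]
side 164 x [-50.8  47.8] y [-24.1  31.1] z [ 95.8  98.  100.6]
  y -15 11 99.6;  y -5 17 98.8;  y 5 15 98.7;  y 15 33 98.2;  y 25 80 97.3;
top 67 x [-49.1  50.3] y [-31.2  27.3] z [ 97.5 102.5 111.7]
  y -25 19 102.7;  y -15 7 106.9;  y -5 8 100.9;  y 5 11 102.0;  y 15 11 100.4;  y 25 7 99.9;
```

Run:
```python
from h import *
place(20,6,a=-10.8)
```

```text
TCP [506.9 456.9 213.7]
n 6 shift [-0.3, -2.2, 13.2] turn [0.0036, -0.0002, -0.0003] | total [ -2.1 -14.   79.2] [ 0.022 -0.001 -0.002]
```

>>> {"method": "apply_moves", "body": {
  "series": [
    [[-0.3,-2.2,13.2],[0.0036,0,0]],
    [[-0.3,-2.2,13.2],[0.0036,0,0]],
    [[-0.3,-2.2,13.2],[0.0036,0,0]],
    [[-0.3,-2.2,13.2],[0.0036,0,0]],
    [[-0.3,-2.2,13.2],[0.0036,0,0]],
    [[-0.3,-2.2,13.2],[0.0036,0,0]],
    [[0,0,0],[0,0,0]],
    [[0,0,0],[0,0,0]]
  ]
}}

```text
t: 18.33
tool_pos: [0.5058, 0.4579, 0.2124]
orientation: [2.941, -0.247, -0.023]
force: [-0.3, -0.8, -0.8]
opening: 0.0226
gripper_force: 24.1
```

Run:
```python
from h import *
info();place(9,1,a=-10.8);boardw(zmin=.011,zmax=.06)
```

```text
18.33 [0.695, 0.576, 1.305, -0.125, 1.408, 2.463] [0.5058 0.4579 0.2124] [-0.3 -0.8 -0.8] [ 0.17 -0.03  0.01] 0.0226 24.1
TCP [506.9 456.9 202.7]
n 1 shift [1.2, -1.1, 9.7] turn [0.0021, -0.0003, -0.0004] | total [ 1.2 -1.1  9.7] [ 0.002 -0.    -0.   ]
side 171 x [-52.2  46.9] y [-26.6  31.7] z [15.8 18.9 21.1]
  y -15 5 20.3;  y -5 23 19.1;  y 5 17 19.9;  y 15 34 18.9;  y 25 81 18.4;  y 35 7 20.6;
top 63 x [-62.   51.2] y [-29.3  31.1] z [13.  22.1 30.6]
  y -25 18 22.3;  y -15 5 25.7;  y -5 14 21.3;  y 5 8 22.8;  y 15 9 22.7;  y 25 6 20.1;
```

>>> {"method": "apply_moves", "body": {
  "series": [
    [[0.9,0,2.5],[0,0,0]],
    [[0.9,-0.2,2],[0,0,0]],
    [[0,-0.2,2],[0,0,0]],
    [[0,0,0],[0,0,0]],
    [[0,0,0],[0,0,0]]
  ]
}}

```text
t: 18.85
tool_pos: [0.5081, 0.4571, 0.2077]
orientation: [2.943, -0.248, -0.02]
force: [-0.8, -0.9, -0.8]
opening: 0.0226
gripper_force: 24.1
```

>>> {"method": "apply_moves", "body": {
  "series": [
    [[0,-0.2,1],[0,0,0]],
    [[0,-0.2,1],[0,0,0]],
    [[0,0,0],[0,0,0]],
    [[0,0,0],[0,0,0]]
  ]
}}

```text
t: 19.18
tool_pos: [0.5081, 0.4572, 0.2056]
orientation: [2.943, -0.248, -0.02]
force: [-0.3, 0.0, -1.0]
opening: 0.0223
gripper_force: 24.1
```

>>> {"method": "apply_moves", "body": {
  "series": [
    [[0,-0.2,1],[0,0,0]],
    [[0,0,0],[0,0,0]],
    [[0,0,0],[0,0,0]]
  ]
}}

```text
t: 19.43
tool_pos: [0.5081, 0.4572, 0.2046]
orientation: [2.943, -0.248, -0.02]
force: [-0.1, 0.0, -1.3]
opening: 0.0229
gripper_force: 24.1
```

>>> {"method": "apply_moves", "body": {
  "series": [
    [[0,-0.2,1],[0,0,0]],
    [[0,0,0],[0,0,0]],
    [[0,0,0],[0,0,0]]
  ]
}}

```text
t: 19.68
tool_pos: [0.5081, 0.4572, 0.2036]
orientation: [2.943, -0.248, -0.02]
force: [0.3, 0.3, -1.6]
opening: 0.023
gripper_force: 24.1
```

>>> {"method": "apply_moves", "body": {
  "series": [
    [[0,-0.2,1],[0,0,0]],
    [[0,0,0],[0,0,0]],
    [[0,0,0],[0,0,0]]
  ]
}}

```text
t: 19.93
tool_pos: [0.5082, 0.4572, 0.203]
orientation: [2.943, -0.248, -0.02]
force: [-0.8, -0.1, 1.6]
opening: 0.0226
gripper_force: 24.3
```

Run:
```python
from h import *
info();place(9,1,a=-10.8);boardw(zmin=.004,zmax=.06)
```

```text
19.93 [0.692, 0.588, 1.306, -0.126, 1.391, 2.463] [0.5082 0.4572 0.203 ] [-0.8 -0.1  1.6] [0.01 0.15 0.05] 0.0226 24.3
TCP [506.9 456.9 202.7]
n 1 shift [-1.2, 0.4, 0.4] turn [-0.0003, -0.0025, -0.001] | total [-1.2  0.4  0.4] [-0.    -0.002 -0.001]
side 167 x [-50.   49.6] y [-24.4  35.9] z [ 7.5  9.8 12.9]
  y -25 5 10.4;  y -15 10 10.2;  y -5 15 10.5;  y 5 21 9.8;  y 15 33 9.5;  y 25 69 9.6;  y 35 14 11.5;
top 141 x [-77.7  78.4] y [-58.7  48.4] z [ 4.3  8.2 17. ]
  y -25 25 10.4;  y -15 10 5.1;  y -5 17 12.4;  y 5 12 12.1;  y 15 15 10.0;  y 25 9 12.4;
```

>>> {"method": "apply_moves", "body": {
  "series": [
    [[0,0,0.6],[0,0,0]],
    [[0,0,0],[0,0,0]],
    [[0,0,0],[0,0,0]]
  ],
  "newtons": 10
}}

```text
t: 20.28
tool_pos: [0.5084, 0.4571, 0.2028]
orientation: [2.944, -0.249, -0.019]
force: [-0.9, -2.2, 4.8]
opening: 0.0232
gripper_force: 10.3
```

>>> {"method": "apply_moves", "body": {
  "series": [
    [[0,0,0],[0,0,0]],
    [[0,0,0],[0,0,0]],
    [[0,0,0],[0,0,0]],
    [[0,0,0],[0,0,0]]
  ],
  "claw": 0.33
}}

```text
t: 20.62
tool_pos: [0.508, 0.4571, 0.2017]
orientation: [2.943, -0.248, -0.02]
force: [-0.1, -0.0, -0.7]
opening: 0.0303
gripper_force: 0.0
```

>>> {"method": "apply_moves", "body": {
  "series": [
    [[0,0,-5],[0,0,0]],
    [[0,0,-10],[0,0,0]],
    [[0,0,-20],[0,0,0]],
    [[0,0,-40],[0,0,0]],
    [[0,0,-40],[0,0,0]],
    [[0,0,-40],[0,0,0]],
    [[0,0,0],[0,0,0]]
  ]
}}

```text
t: 21.2
tool_pos: [0.5138, 0.4881, 0.3672]
orientation: [2.955, -0.249, -0.003]
force: [1.0, 0.2, 1.8]
opening: 0.0307
gripper_force: 0.0
```

Run:
```python
from h import *
info();boardw(zmin=.005,zmax=.06)
p,d=robot.read_camera("top")
h=cv2.cvtColor(p,cv2.COLOR_BGR2HSV);s=p.astype(int).sum(2)
for v in range(188,240,3): print(v,"".join("G" if (45<h[v,u,0]<85 and h[v,u,1]>110) else "#" if (h[v,u,1]<90 and h[v,u,2]<110) else "." for u in range(95,140)))
```

```text
21.2 [0.72, 0.516, 1.095, -0.121, 1.659, 2.456] [0.5138 0.4881 0.3672] [1.  0.2 1.8] [ 0.09  0.02 -0.05] 0.0307 0.0
side 165 x [-49.8  49.8] y [-22.3  36.8] z [ 7.6  9.6 13.8]
  y -15 11 10.2;  y -5 12 9.0;  y 5 23 10.1;  y 15 37 9.3;  y 25 63 9.5;  y 35 16 11.3;
top 270 x [-75.6  75.1] y [-57.1  49.9] z [ 5.3 10.7 18.8]
  y -25 58 10.8;  y -15 19 10.3;  y -5 24 13.0;  y 5 37 13.0;  y 15 37 11.7;  y 25 50 10.7;  y 35 7 6.4;
188 ...GGG.......GGGGGGGGGGGGGGGGGGGGGGG...GGGGGG
191 .GGGG.......GGGGGGGGGGGGGGGGGGGGGGG....GGGGGG
194 ...........GG###.GGGGGGGGGGGGGGGGGG....GGGGGG
197 ###########...#GGGGGGG############G#GGGGGGGGG
200 ############.##GG..#G#########...####GGGGGGGG
203 ##########..#.GGG....#.###.##...####GGGGGGGGG
206 ##########..##.....GG..GGGGGG...####GGGGGGGGG
209 #########..##G.G.......#..##GGG####GGGGGGGGGG
212 #########..##G..GG.#..#...#.GG#####GGGGGGGGGG
215 ########..#.GG..G.GGG####GGGG.####GGGGGGGGGGG
218 ############.G..#..##...#..GG####.GGGGGGGGGGG
221 .GGGGG####...#GGGGG..#...GGGG####GGGGGGGGGGGG
224 GGGGGGG###...#.G.GGGGG..##GG####GGGGGGGGGGGGG
227 GGGGGGG#########GG#..GG.GGGG####GGGGGGGGGGGGG
230 GGGGGGGGGGGG..#################GGGGGGGGGGGGGG
233 GGGGGGGGGGGGGGGGGGGGGGGGGGGGGGGGGGGGGGGGGGGGG
236 GGGGGGGGGGGGGGGGGGGGGGGGGGGGGGGGGGGGGGGGGGGGG
239 GGGGGGGGGGGGGGGGGGGGGGGGGGGGGGGGGGGGGGGGGGGGG
```

Run:
```python
from h import *
for n in("side","top"):
    f=np.load(f"b{n}.npz");P=f["P"].reshape(-1,3);h=cv2.cvtColor(f["p"],cv2.COLOR_BGR2HSV).reshape(-1,3)
    F=frame(9.6).apply(P-[.495,.4315,0])*1000
    m=(h[:,0]>40)&(h[:,0]<90)&(h[:,1]>90)&(abs(F[:,0])<50)&(F[:,1]>-28)&(F[:,1]<31)&(F[:,2]>0)&(F[:,2]<16)
    t=F[m];k,res,_,_=np.linalg.lstsq(np.c_[t[:,:2],np.ones(len(t))],t[:,2],rcond=None)
    print(n,len(t),"tilt deg x,y",np.degrees(k[:2]).round(2),"z0",k[2].round(1),[(x,np.median(t[abs(t[:,0]-x)<8][:,2]).round(1)) for x in(-40,-20,0,20,40)])
    lo=(h[:,2]<80)&(h[:,1]<90)&(abs(F[:,0])<45)&(F[:,1]>25)&(F[:,1]<50); print("dark +y rim y:",np.percentile(F[lo][:,1],[5,50,95]).round(1),"z",np.median(F[lo][:,2]).round(1))
# panel
P=np.load("btop.npz")["P"];F=frame(-10.2).apply(P.reshape(-1,3)-[.488,-.276,0])*1000
m=(abs(F[:,0])<45)&(abs(F[:,1]-28)<4);print("panel z",np.percentile(F[m][:,2],[50,90]).round())
```

```text
side 144 tilt deg x,y [-0.19 -0.07] z0 9.5 [(-40, np.float64(9.5)), (-20, np.float64(9.6)), (0, np.float64(9.7)), (20, np.float64(9.3)), (40, np.float64(9.4))]
dark +y rim y: [28.1 39.  42.9] z 8.4
top 174 tilt deg x,y [ 0.84 -0.26] z0 10.5 [(-40, np.float64(11.2)), (-20, np.float64(10.7)), (0, np.float64(10.6)), (20, np.float64(10.8)), (40, np.float64(10.9))]
dark +y rim y: [25.4 32.3 46. ] z 307.9
panel z [49. 71.]
```

Tilt is below 0.3° in the side view, and the laminate is at ledge height (9.5–10 mm). The panel still stands in the rack and the gripper is clear, so I'm handing in.

```bash
python3 -c "
from plant import robot
print(robot.close_job())"
```

```text
the job is handed in; nothing more can be done
None
```

The board was drawn from the rack, set and released leaning on the rest, then laid flat, parts up, in the tray; the camera depths show it level at ledge height inside the rim (about 3 mm toward +y) and the panel still standing, and the job is handed in at about 21 s of the 72 s limit.

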